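# Right the scrap bin and tip the worn heels into it

## Task

The steel scrap bin on the cobbler's bench has toppled over: stand it upright on the bench and let it go. Then lift the tray of worn heels level, without spilling any, and tip it so that all four heels go into the bin; the heels are tipped, not handled with the fingers. Finally put the empty tray back flat, right way up, on the middle of the black rubber mat, with the bin left standing upright and the other things on the bench left alone.

Things in the scene. Friction and masses are not known exactly. Their poses are not given: they have to be found in the camera images.
- bin: Open-topped sheet-steel scrap bin, 130 (its x) x 170 (its y) x 100 mm deep (its z, out of the mouth), walls and floor 4 mm, about 0.3 kg, loose. Origin: centre of its underside. It starts toppled on its +x side wall: z level, -x side on top. Its grip is a lug at the mouth edge of the -x side
- bin_lug (a point): Middle of the bin's lug; axes as the bin's. Lug: flat plate 50 wide (along y), 60 long, 5 mm thick, from its root at (-62, 0, 96) mm in the bin's frame leaning 45 degrees outward along (-0.707, 0, 0.707). The point is 35 mm from the root. The lug points 45 degrees off vertical both in the toppled and in the upright bin, but leans the other way
- tray: Open-fronted aluminium tray flat on the mat with four heels on it: 145 (its x) x 124 (its y) x 40 mm high, floor and walls 4 mm, about 0.22 kg, loose. Origin: centre of its underside; z up. Walls at both sides and the +x end; the -x end is open with no lip: friction alone (coefficient about 0.6) holds the heels. Its grip is a lug on the +x wall
- tray_lug (a point): Middle of the tray's lug; axes as the tray's. Lug: flat plate 50 wide (along y), 60 long, 5 mm thick, from its root at (69, 0, 38) mm in the tray's frame leaning 40 degrees from vertical away from the tray, along (0.643, 0, 0.766). The point is 35 mm from the root, 25 mm from the free end
- tray_lip (a point): Middle of the open edge of the tray's floor, on its upper face, at (-72, 0, 4) mm in the tray's frame
- mat: fixed black rubber mat, 240 (its x) x 260 (its y) x 4 mm, flat on the bench; origin at the centre of its underside. The tray starts on it
- heel1: worn D-shaped wooden shoe heel with a thin rubber face, 60 x 50 x 26 mm, about 45 g, loose; origin at its middle; starts flat on the tray's floor in one of four spots (two by two)
- heel2: worn D-shaped wooden shoe heel with a thin rubber face, 60 x 50 x 26 mm, about 45 g, loose; origin at its middle; starts flat on the tray's floor in one of four spots (two by two)
- heel3: worn D-shaped wooden shoe heel with a thin rubber face, 60 x 50 x 26 mm, about 45 g, loose; origin at its middle; starts flat on the tray's floor in one of four spots (two by two)
- heel4: worn D-shaped wooden shoe heel with a thin rubber face, 60 x 50 x 26 mm, about 45 g, loose; origin at its middle; starts flat on the tray's floor in one of four spots (two by two)
- brush: bystander: wood-handled bench brush lying on the bench between the two work places, 170 mm long; origin under it at bench height
- jar: bystander: standing glass jar with a brass lid, 72 mm diameter, 100 mm tall; origin under it at bench height
- tin: bystander: standing glue tin, 84 mm diameter, 110 mm tall; origin under it at bench height
- last: bystander: wooden shoe last, about 235 mm long and 86 mm tall; origin under it at bench height
- shoe: bystander: white shoe, about 250 mm long and 75 mm tall; origin under it at bench height
- hammer: bystander: hammer lying on the bench, 260 mm long; origin under it at bench height
Not all that is in view belongs to the job. Leave any orange, red or yellow look-alike of the heel2 alone.

How it is judged:
By the outcome, as a careful person would: the job done as asked, in the order asked, and still so for the second after the job is handed in, with the robot touching nothing.
It also fails if it takes over 72 s, if anything falls off the work surface, if the arm or the gripper's body presses on something with over 40 N, if the wrist force passes 120 N, or if a joint passes its speed limit or range.

## Robot

A 7-joint arm with a two-finger parallel gripper is mounted at the origin on the work surface. World frame = base frame: x ahead of the robot, y to its left, z up, the work surface at z = 0. Lengths are in mm, angles in rad, forces in N, time in s.
With the tool pointing down it reaches from about 400 to 875 mm from the base axis. Payload 19.3 kg.
Tool frame: the origin (TCP) lies at the very end of the fingers, on their centre line; the grasp point (between the pads) lies 19 mm behind it; z points along the fingers, y is the line along which they close (so a half turn about z gives the same grasp; the last joint's range is limited). The gripper opens to 85 mm and grips with 20 to 120 N. Pads are 22 mm wide; open, the fingers measure 114 mm over their backs; the gripper's body (76 mm by 85 mm) begins 54 mm behind the grasp point. The pads swing forward as they close: fully open they stand 13 mm farther back than shut.
Start: joints at [1.205, 0.521, -0.036, 1.599, 0.021, 1.021, -0.113], TCP at [182.163, -597.856, 231.291] pointing down, gripper open.
Joint ranges: [-2.91, 2.91], [-0.3, 2.13], [-1.5, 1.42], [0.17, 2.43], [-1.26, 4.41], [0.16, 1.93], [-2.52, 2.52]. Speed limits (rad/s): [1.89, 1.89, 2.39, 2.39, 3.01, 3.01, 3.01].

## Interface

Orientations are given as a 3x3 rotation matrix whose columns are the frame's x, y, z axes.
In Python, from workcell import bot gives the robot as it stands.
- The arm moves only by the tool arm_command, never from a script. Its argument "series" is a list of rows, each a list of 7 numbers: the finger opening in m, from 0 to 0.0854, then the shift along the tool's x, y, z in m, then the turn, a rotation vector about the tool's x, y, z in degrees. In form: [[claw, tx, ty, tz, wx, wy, wz], ...]. A call has 1 to 5 rows; each row shifts and turns the commanded pose from where the row before left it, along the tool's axes as they then stand; what a row does not reach is not made up. A row lasts 1/10 s, in which the tool goes at most 50 mm and 8.59 degrees, less where a joint would pass 70% of its speed; a pose out of reach is approached as far as the arm can. A call with a gripper value outside its range is refused whole. The fingers move at their own pace and stop on an object; the grip force is fixed at half the most. Time passes only in rows, so rows that do not move let the fingers close. It gives the time, the measured TCP pose, the force, the opening and the grip force at its end, in the units of the state.
- bot.get_state(): the state, without advancing time (a new reading comes with each control period).
- bot.camera(name): name is "scene" or "top"; returns a dict with "pixels" (480x640x3 uint8, blue, green, red), "fx", "fy", "cx", "cy" (pixels), "R" (3x3) and "t" (3): a world point X has camera coordinates R X + t. Camera axes: x right, y down, z forward; pixel columns grow to the right and rows downward; lengths in mm; the calibration is good to about 2 mm. A picture is of the moment at which its call begins. There is no depth.
- bot.job_done(): hands the job in; it is judged then, once.
The state is a dict: "time_s": time; "qpos": joint angles; "joint_vel": joint speeds; "joint_torque": joint torques, N m; "eef_pos": TCP position; "tool_rot": TCP orientation; "wrist_force": force on the tool from outside, world axes, zero at the start; "wrist_torque": the same for the moment, N m; "opening": opening from 0.0 (shut) to 1.0 (fully open); "grasp_force": force on a finger pad.
Only numpy, scipy, OpenCV 4.12 (cv2) and the standard library are available. Lean on these libraries where they do the work, as an engineer would, in place of code of your own. Each camera call takes 0.05 s, during which the arm holds its last target. There are 200 camera calls.

## Working session

There is one attempt and no reset: what is moved stays moved. The work goes in short steps, Python scripts to look and compute and a tool call to move; the robot and the scene stay as the last step left them, time stands still between calls to the robot, and variables do not carry over. Pictures are saved under pics/ and viewed, at most 10 in all, crops included, and the job is handed in when it is done.

Besides the shell and the picture viewer there is one more tool, called after "Emit:" by a JSON object that holds its "name" and its "arguments". arm_command: Moves the arm, as the interface text tells. Its arguments: {"type":"object","properties":{"series":{"type":"array","items":{"type":"array","items":{"type":"number"}}}},"required":["series"]}

```bash
ls; mkdir -p pics; cat > h.py <<'E'
import numpy as np, cv2
from workcell import bot
def snap(n,tag):
    c=bot.camera(n); cv2.imwrite(f'pics/{tag}_{n}.png',c['pixels']); np.savez(f'pics/{tag}_{n}.npz',**{k:np.array(v) for k,v in c.items()}); return c
def load(n,tag): return np.load(f'pics/{tag}_{n}.npz')
def proj(c,X):
    p=np.asarray(c['R'])@np.asarray(X,float)+np.asarray(c['t']).ravel(); return np.array([c['fx']*p[0]/p[2]+c['cx'],c['fy']*p[1]/p[2]+c['cy']])
def ray(c,uv):
    R=np.asarray(c['R']);t=np.asarray(c['t']).ravel()
    d=R.T@np.array([(uv[0]-c['cx'])/c['fx'],(uv[1]-c['cy'])/c['fy'],1]); return -R.T@t,d/np.linalg.norm(d)
def atz(c,uv,z):
    o,d=ray(c,uv); return o+d*(z-o[2])/d[2]
def tri(c1,u1,c2,u2):
    o1,d1=ray(c1,u1);o2,d2=ray(c2,u2)
    s=np.linalg.lstsq(np.c_[d1,-d2],o2-o1,rcond=None)[0]
    a,b=o1+s[0]*d1,o2+s[1]*d2; return (a+b)/2,np.linalg.norm(a-b)
E
python3 - <<'E'
from h import *
np.set_printoptions(precision=3,suppress=True)
for n in('scene','top'):
    c=snap(n,'a'); print(n,c['fx'],c['cx'],c['cy'],-np.array(c['R']).T@np.array(c['t']).ravel(),np.array(c['R']))
s=bot.get_state();print(s)
E
```

```text
pics
scene 480.65354616540145 319.3725473703153 243.5129411402531 [1152.683  545.244 1175.904] [[-0.666  0.746 -0.004]
 [ 0.588  0.521 -0.618]
 [-0.459 -0.414 -0.786]]
top 548.2626928702123 314.43324647977835 239.80602404392167 [ 291.887   -2.098 1414.941] [[-0.015 -1.    -0.015]
 [-0.984  0.018 -0.178]
 [ 0.178  0.012 -0.984]]
{'time_s': 0.1, 'qpos': array([ 1.205,  0.522, -0.036,  1.6  ,  0.021,  1.021, -0.113]), 'joint_vel': array([ 0.001, -0.002,  0.002, -0.002,  0.   ,  0.001, -0.   ]), 'joint_torque': array([  0.005, -92.849,   1.985, -37.054,   0.018,   0.005,  -0.   ]), 'eef_pos': array([ 182.074, -597.579,  230.805]), 'tool_rot': array([[ 0.957,  0.292, -0.   ],
       [ 0.292, -0.957,  0.001],
       [-0.   , -0.001, -1.   ]]), 'wrist_force': array([-0.118, -0.91 , -0.042]), 'wrist_torque': array([-0.017, -0.003,  0.024]), 'grasp_force': 0.0, 'opening': 1.0004539668126813}
```

View pics/a_scene.png

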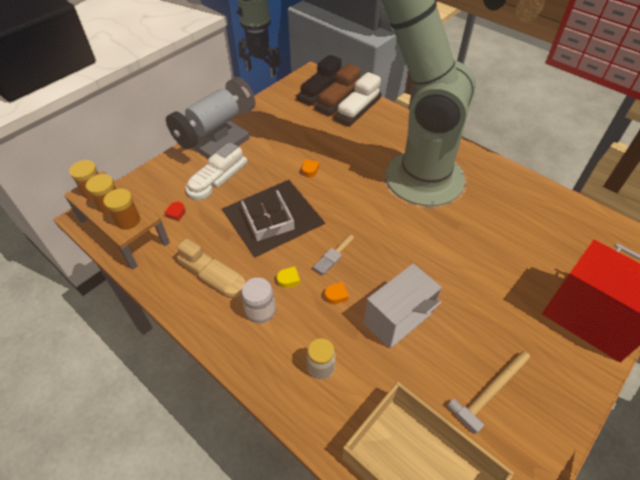

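View pics/a_top.png

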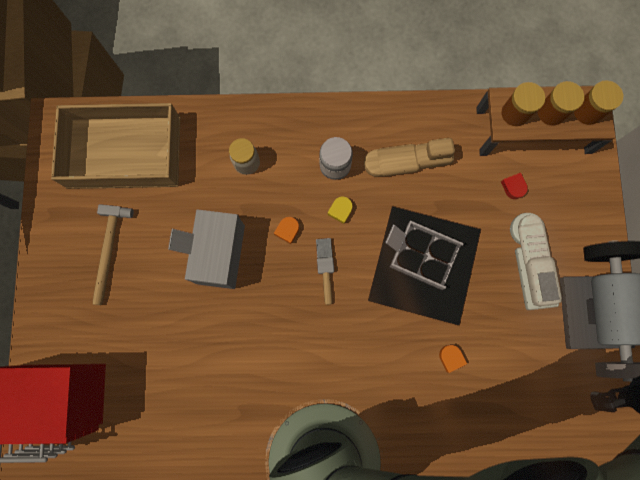

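The top view shows the toppled bin at (208,248), with its lug at (181,241) pointing left, so the mouth faces +y. The tray is at (427,253) on the mat (425,265), with its lug at (396,237). Its four dark heels sit inside it, so the orange pieces at (288,229) and (453,358), the yellow at (341,209) and the red at (515,185) are loose look-alikes to leave alone. I'll confirm this in enlarged crops.

```bash
python3 - <<'E'
from h import *
def crop(n,x,y,w=100,h=100):
    im=cv2.imread(f'pics/a_{n}.png')[y:y+h,x:x+w]; im=cv2.resize(im,None,fx=4,fy=4,interpolation=cv2.INTER_CUBIC)
    for k in range(0,100,20):
        cv2.putText(im,str(x+k),(4*k,10),0,.35,(0,255,0),1);cv2.putText(im,str(y+k),(0,4*k+12),0,.35,(0,255,255),1)
        cv2.line(im,(4*k,0),(4*k,4),(0,255,0),1)
    return im
for n,a,b in(('top',(160,200),(378,205)),('scene',(355,255),(225,170))):
    cv2.imwrite(f'pics/crop_{n}.png',np.hstack([crop(n,*a),crop(n,*b)]))
E
```

```text
(no output)
```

View pics/crop_top.png

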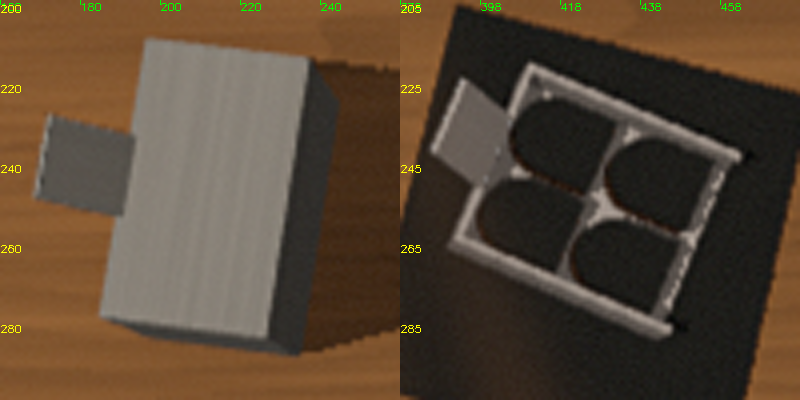

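View pics/crop_scene.png

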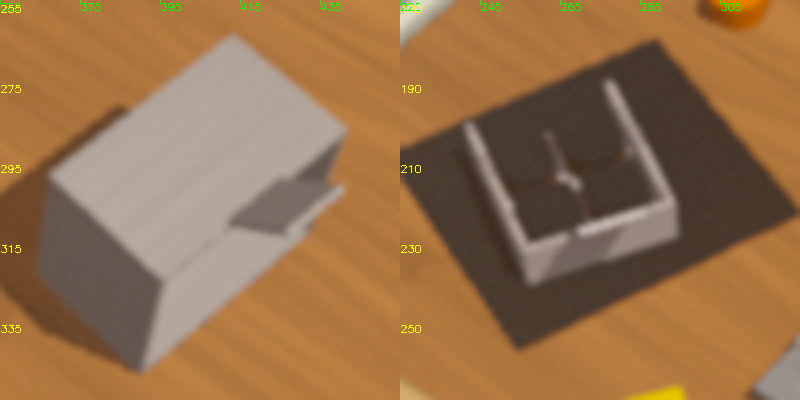

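The crops confirm it: the lug on the bin is at top crop (172,228)-(194,254), and the tray holds exactly four black heels. Next I fit the poses from the corner pixels in both views.

```bash
cat > fit.py <<'E'
from h import *
from scipy.optimize import least_squares
from scipy.spatial.transform import Rotation as Ro
np.set_printoptions(precision=1,suppress=True)
T,S=load('top','a'),load('scene','a')
bt={'A':(196.75,209.5),'B':(237.2,214.5),'C':(227,284.5),'D':(185,279.2),'t1':(172.5,228.5),'t2':(169,249.5)}
bs={'A':(395.7,325.5),'B':(367.2,299),'C':(413.7,263.2),'D':(442,287.5),'t1':(427.5,313.7),'t2':(441.2,302)}
tt={'A':(410.5,221.5),'B':(463.2,244),'C':(445,288),'D':(391,266),'t1':(393.7,225),'t2':(386.2,243)}
ts={'A':(257,231.5),'B':(242.5,201),'C':(277.5,190.7),'D':(293,220.5)}
mt=dict(zip('ABCD',[(394,206),(481,230),(460,324),(369,300)])); ms=dict(zip('ABCD',[(255,257),(223.5,214),(289,180),(325,220)]))
for nm,a,b in(('bin',bt,bs),('tray',tt,ts),('mat',mt,ms)):
    for k in b: X,e=tri(T,a[k],S,b[k]); print(nm,k,X,round(e,1))
r=np.sqrt(.5)
# bin frame pts; A:+x,+y mouth. toppled frame: bin z horizontal dir h, bin -x up
def fit(nm,loc,a,b,R0,x0):
    def res(p):
        R=Ro.from_euler('z',p[3]).as_matrix()@R0
        o=[]
        for c,d in((T,a),(S,b)):
            for k in d: o+=list(proj(c,R@np.array(loc[k])+p[:3])-d[k])
        return np.array(o)
    s=least_squares(res,x0,loss='soft_l1'); print(nm,s.x[:3],'yaw',np.degrees(s.x[3]),'rms',np.sqrt(np.mean(res(s.x)**2)),'R\n',Ro.from_euler('z',s.x[3]).as_matrix()@R0)
    return s.x
tip=lambda root,d:np.array(root)+60*np.array(d)
Bt=tip((-62,0,96),(-r,0,r)); Tt=tip((69,0,38),(.643,0,.766))
# bin toppled: z->+Y, -x->+Z, so x->-Z, y=z cross x = Y x -Z = -X
R0=np.array([[0,-1,0],[0,0,1],[-1,0,0]],float)
fit('bin',{'A':(-65,-85,100),'B':(-65,-85,0),'C':(-65,85,0),'D':(-65,85,100),'t1':Bt+[0,-25,0],'t2':Bt+[0,25,0]},bt,bs,R0,[400,250,65,0])
# tray: x->+Y, y->-X
R1=np.array([[0,-1,0],[1,0,0],[0,0,1]],float)
fit('tray',{'A':(72.5,-62,40),'B':(-72.5,-62,40),'C':(-72.5,62,40),'D':(72.5,62,40),'t1':Tt+[0,-25,0],'t2':Tt+[0,25,0]},tt,ts,R1,[400,-250,4,0])
fit('mat',{'A':(120,-130,4),'B':(-120,-130,4),'C':(-120,130,4),'D':(120,130,4)},mt,ms,R1,[400,-250,0,0])
for n,uv in(('jar',(242,150)),('tin',(336,152)),('brush',(325,270)),('hammerhead',(114,211)),('hammer end',(99,302))): print(n,atz(T,uv,50 if n in('jar','tin') else 15))
E
python3 fit.py
```

```text
bin A [605.  299.7 122.9] 3.6
bin B [591.1 200.7 122.5] 2.3
bin C [421.  224.1 124. ] 4.9
bin D [435.7 323.9 123. ] 3.9
bin t1 [550.3 346.8 163.6] 5.1
bin t2 [500.7 353.5 163.5] 5.1
tray A [ 582.4 -229.4   41.2] 5.0
tray B [ 522.4 -360.9   37. ] 5.1
tray C [ 412.2 -309.6   34.6] 3.5
tray D [ 471.6 -178.6   34.7] 1.5
mat A [ 634.1 -194.    -5.5] 8.7
mat B [ 568.5 -425.2  -33.3] 14.5
mat C [ 322.1 -349.9   -7.5] 8.0
mat D [ 387.5 -120.9    9.2] 2.1
bin [506.6 212.5  58.4] yaw -367.94978272049366 rms 0.669394325731691 R
 [[ 0.  -1.   0.1]
 [ 0.   0.1  1. ]
 [-1.   0.   0. ]]
tray [ 498.1 -270.1   -2.8] yaw -25.15290074785686 rms 0.6310160405098076 R
 [[ 0.4 -0.9  0. ]
 [ 0.9  0.4  0. ]
 [ 0.   0.   1. ]]
mat [ 477.8 -273.2  -12.6] yaw -16.0810191271182 rms 1.990252979183782 R
 [[ 0.3 -1.   0. ]
 [ 1.   0.3  0. ]
 [ 0.   0.   1. ]]
jar [781.1 200.2  50. ]
tin [770.6 -45.1  50. ]
brush [466.3 -11.   15. ]
hammerhead [632.2 541.9  15. ]
hammer end [393.9 568.5  15. ]
```

```bash
cat > fit2.py <<'E'
import re
src=open('fit.py').read()
src=src.replace("def fit(nm,loc,a,b,R0,x0):","def fit(nm,loc,a,b,R0,x0):\n    for a_,b_,w in((a,{},'top'),({},b,'scene'),(a,b,'both')): fit1(nm+' '+w,loc,a_,b_,R0,x0)\ndef fit1(nm,loc,a,b,R0,x0):")
src=src.replace("def res(p):","z0=x0[2]\n    def res(p):\n        p=np.array([p[0],p[1],z0,p[2]])").replace("least_squares(res,x0,","least_squares(res,[x0[0],x0[1],x0[3]],").replace("s.x[:3]","s.x[:2]").replace("s.x[3]","s.x[2]")
src=re.sub(r",'R\\n',.*\)\n",")\n",src).replace("(223.5,214)","(222,211)").replace("(325,220)","(324,216)")
exec(src)
E
python3 fit2.py | grep -E 'yaw'
```

```text
bin top [506.1 209.4] yaw -367.9965514506954 rms 0.15291475319956188
bin scene [509.1 216.1] yaw -25567.954777590166 rms 0.22247712686576818
bin both [506.7 212.7] yaw -368.0711168708578 rms 1.0372639923678293
tray top [ 497.5 -269.5] yaw -24.98765391089119 rms 0.382652145472043
tray scene [ 500.5 -263.1] yaw 335.07676569148964 rms 0.7503757661597436
tray both [ 497.7 -268.6] yaw -25.01785396057178 rms 0.8642577191419392
mat top [ 478.  -272.7] yaw -376.5644313692675 rms 1.0719477120251026
mat scene [ 480.1 -263.6] yaw -15.15169668341837 rms 2.586400999373998
mat both [ 478.2 -270.3] yaw -15.831463941498148 rms 2.16341630636107
```

```bash
cat > plan.py <<'E'
from h import *
import json
from scipy.spatial.transform import Rotation as Ro
np.set_printoptions(precision=3,suppress=True)
BIN=dict(p=np.array([507.5,212.5,65.]),yaw=-8.); TRAY=dict(p=np.array([498.5,-267,4.]),yaw=-25.)
Rz=lambda a:Ro.from_euler('z',a,degrees=True).as_matrix()
RB0=np.array([[0,-1,0],[0,0,1],[-1,0,0]],float); RT0=np.array([[0,-1,0],[1,0,0],[0,0,1]],float)
r=np.sqrt(.5)
LB=(np.array([-62,0,96]),np.array([-r,0,r])); LT=(np.array([69,0,38]),np.array([.643,0,.766]))
def tool(p,R,lug,along=35.):
    "tool pose (TCP) when the grasp point is `along` mm from lug root of object at p,R; tool x = object y"
    root,d=lug; z=-d; x=np.array([0,1,0]) ; y=np.cross(z,x)
    G=R@np.c_[x,y,z]; return p+R@(root+d*(along-19)),G
def rows(start,goal,claw,n,cyl=False):
    "n rows from start to goal pose; sequential with rounding; returns rows, end"
    p,R=np.array(start[0],float),np.array(start[1],float); p0,R0=p.copy(),R.copy(); out=[]
    w=Ro.from_matrix(R0.T@goal[1]).as_rotvec()
    cy=lambda q:np.array([np.hypot(q[0],q[1]),np.arctan2(q[1],q[0]),q[2]])
    for i in range(1,n+1):
        s=i/n
        if cyl: c=cy(p0)+s*(cy(goal[0])-cy(p0)); pt=np.array([c[0]*np.cos(c[1]),c[0]*np.sin(c[1]),c[2]])
        else: pt=p0+s*(goal[0]-p0)
        Rt=R0@Ro.from_rotvec(s*w).as_matrix()
        t=np.round(R.T@(pt-p)/1000,3); a=np.round(np.degrees(Ro.from_matrix(R.T@Rt).as_rotvec()),1)
        out.append([claw,*t.tolist(),*a.tolist()]); p=p+R@(t*1000); R=R@Ro.from_rotvec(np.radians(a)).as_matrix()
    return out,(p,R)
def now():
    s=bot.get_state(); return s['eef_pos'],s['tool_rot']
def emit(rs):
    m=max(np.linalg.norm(r_[1:4]) for r_ in rs),max(np.linalg.norm(r_[4:]) for r_ in rs); print('max step',m,len(rs))
    for i in range(0,len(rs),5): print(json.dumps(rs[i:i+5]).replace('-0.0,','0,').replace('.0,',',').replace('0.0]','0]').replace(' ',''))
E
python3 - <<'E'
from plan import *
g=tool(BIN['p'],Rz(BIN['yaw'])@RB0,LB,35+70); print(g)
print(tool(TRAY['p'],Rz(TRAY['yaw'])@RT0,LT))
s=now()
r1,e=rows(s,(s[0]+[60,60,90],s[1]),.06,4)
up=(np.array([529,368,300.]),g[1])
r2,e=rows(e,up,.06,26,True)
r3,e=rows(e,g,.06,5)
emit(r1+r2+r3)
E
```

```text
(array([529.324, 367.785, 187.811]), array([[-0.99 ,  0.098, -0.098],
       [ 0.139,  0.7  , -0.7  ],
       [ 0.   , -0.707, -0.707]]))
(array([ 532.009, -195.141,   54.256]), array([[-0.906,  0.324, -0.272],
       [ 0.423,  0.694, -0.583],
       [ 0.   , -0.643, -0.766]]))
max step (np.float64(0.04373785545725807), np.float64(6.11310068623117)) 35
[[0.06,0.019,-0.01,-0.022,0,0,0],[0.06,0.018,-0.01,-0.023,0,0,0],[0.06,0.019,-0.01,-0.022,0,0,0],[0.06,0.019,-0.01,-0.023,0,0,0],[0.06,0.04,-0.004,0.001,0.5,-2.3,-5.6]]
[[0.06,0.04,-0.003,-0.001,0.5,-2.3,-5.5],[0.06,0.04,-0.003,-0.002,0.5,-2.3,-5.6],[0.06,0.04,0,-0.004,0.5,-2.3,-5.5],[0.06,0.04,0,-0.005,0.5,-2.3,-5.6],[0.06,0.04,0.001,-0.007,0.6,-2.3,-5.5]]
[[0.06,0.04,0.003,-0.008,0.5,-2.3,-5.6],[0.06,0.04,0.003,-0.009,0.5,-2.3,-5.6],[0.06,0.039,0.005,-0.011,0.5,-2.3,-5.5],[0.06,0.039,0.005,-0.012,0.5,-2.3,-5.6],[0.06,0.039,0.007,-0.013,0.5,-2.3,-5.5]]
[[0.06,0.038,0.007,-0.014,0.5,-2.4,-5.6],[0.06,0.038,0.009,-0.016,0.5,-2.3,-5.5],[0.06,0.037,0.009,-0.016,0.5,-2.3,-5.6],[0.06,0.037,0.01,-0.017,0.5,-2.3,-5.6],[0.06,0.036,0.012,-0.018,0.5,-2.3,-5.5]]
[[0.06,0.036,0.012,-0.019,0.5,-2.3,-5.6],[0.06,0.036,0.013,-0.019,0.6,-2.3,-5.5],[0.06,0.034,0.014,-0.02,0.5,-2.3,-5.6],[0.06,0.034,0.016,-0.021,0.5,-2.3,-5.5],[0.06,0.034,0.016,-0.02,0.5,-2.3,-5.6]]
[[0.06,0.033,0.017,-0.022,0.5,-2.3,-5.6],[0.06,0.032,0.019,-0.021,0.5,-2.3,-5.5],[0.06,0.032,0.02,-0.022,0.5,-2.3,-5.6],[0.06,0.03,0.021,-0.022,0.5,-2.3,-5.5],[0.06,0.03,0.022,-0.023,0.5,-2.3,-5.6]]
[[0.06,0,0.016,0.016,0,0,0],[0.06,0,0.016,0.016,0,0,0],[0.06,0,0.015,0.016,0,0,0],[0.06,0,0.016,0.016,0,0,0],[0.06,0,0.016,0.016,0,0,0]]
```

Emit:
{"name": "arm_command", "arguments": {"series": [[0.06,0.019,-0.01,-0.022,0,0,0],[0.06,0.018,-0.01,-0.023,0,0,0],[0.06,0.019,-0.01,-0.022,0,0,0],[0.06,0.019,-0.01,-0.023,0,0,0],[0.06,0.04,-0.004,0.001,0.5,-2.3,-5.6]]}}

```text
time_s: 0.6
eef_pos: [276.9, -523.8, 323.7]
tool_rot: [[0.925, 0.378, -0.04], [0.378, -0.926, -0.01], [-0.041, -0.006, -0.999]]
wrist_force: [-0.1, -2.4, 0.9]
opening: 0.701
grasp_force: 0.0
```

Emit:
{"name": "arm_command", "arguments": {"series": [[0.06,0.04,-0.003,-0.001,0.5,-2.3,-5.5],[0.06,0.04,-0.003,-0.002,0.5,-2.3,-5.6],[0.06,0.04,0,-0.004,0.5,-2.3,-5.5],[0.06,0.04,0,-0.005,0.5,-2.3,-5.6],[0.06,0.04,0.001,-0.007,0.6,-2.3,-5.5]]}}

```text
time_s: 1.1
eef_pos: [444.6, -406.4, 316.2]
tool_rot: [[0.61, 0.759, -0.227], [0.763, -0.64, -0.088], [-0.212, -0.12, -0.97]]
wrist_force: [-0.0, -0.4, 0.2]
opening: 0.7
grasp_force: 0.0
```

```bash
python3 -c "
from h import *
s=bot.get_state();print(s['time_s'],s['qpos'].round(2),s['eef_pos'])"
```

```text
1.1 [ 0.66  0.49 -0.19  1.45  0.28  1.38 -0.28] [ 444.6265087  -406.38089397  316.17359334]
```

Emit:
{"name": "arm_command", "arguments": {"series": [[0.06,0.04,0.003,-0.008,0.5,-2.3,-5.6],[0.06,0.04,0.003,-0.009,0.5,-2.3,-5.6],[0.06,0.039,0.005,-0.011,0.5,-2.3,-5.5],[0.06,0.039,0.005,-0.012,0.5,-2.3,-5.6],[0.06,0.039,0.007,-0.013,0.5,-2.3,-5.5]]}}

```text
time_s: 1.6
eef_pos: [564.2, -240.3, 311.6]
tool_rot: [[0.132, 0.931, -0.341], [0.944, -0.223, -0.244], [-0.303, -0.289, -0.908]]
wrist_force: [0.1, -0.2, 0.3]
opening: 0.702
grasp_force: 0.0
```

Emit:
{"name": "arm_command", "arguments": {"series": [[0.06,0.038,0.007,-0.014,0.5,-2.4,-5.6],[0.06,0.038,0.009,-0.016,0.5,-2.3,-5.5],[0.06,0.037,0.009,-0.016,0.5,-2.3,-5.6],[0.06,0.037,0.01,-0.017,0.5,-2.3,-5.6],[0.06,0.036,0.012,-0.018,0.5,-2.3,-5.5]]}}

```text
time_s: 2.1
eef_pos: [622.5, -41.0, 307.6]
tool_rot: [[-0.383, 0.853, -0.355], [0.876, 0.214, -0.433], [-0.293, -0.477, -0.829]]
wrist_force: [1.1, -0.5, -0.1]
opening: 0.704
grasp_force: 0.0
```

Emit:
{"name": "arm_command", "arguments": {"series": [[0.06,0.036,0.012,-0.019,0.5,-2.3,-5.6],[0.06,0.036,0.013,-0.019,0.6,-2.3,-5.5],[0.06,0.034,0.014,-0.02,0.5,-2.3,-5.6],[0.06,0.034,0.016,-0.021,0.5,-2.3,-5.5],[0.06,0.034,0.016,-0.02,0.5,-2.3,-5.6]]}}

```text
time_s: 2.6
eef_pos: [610.5, 170.2, 302.7]
tool_rot: [[-0.794, 0.546, -0.267], [0.58, 0.551, -0.6], [-0.18, -0.631, -0.754]]
wrist_force: [0.5, 0.7, 0.2]
opening: 0.699
grasp_force: 0.0
```

Emit:
{"name": "arm_command", "arguments": {"series": [[0.06,0.033,0.017,-0.022,0.5,-2.3,-5.6],[0.06,0.032,0.019,-0.021,0.5,-2.3,-5.5],[0.06,0.032,0.02,-0.022,0.5,-2.3,-5.6],[0.06,0.03,0.021,-0.022,0.5,-2.3,-5.5],[0.06,0.03,0.022,-0.023,0.5,-2.3,-5.6]]}}

```text
time_s: 3.1
eef_pos: [528.8, 369.4, 299.2]
tool_rot: [[-0.991, 0.094, -0.097], [0.135, 0.7, -0.702], [0.002, -0.708, -0.706]]
wrist_force: [1.4, 0.5, -1.6]
opening: 0.699
grasp_force: 0.0
```

```bash
python3 - <<'E'
from plan import *
s=bot.get_state();print(s['time_s'],s['qpos'].round(2),s['eef_pos'],s['tool_rot'])
c=snap('scene','b');snap('top','b')
g=tool(BIN['p'],Rz(BIN['yaw'])@RB0,LB,35+70)
r,e=rows(now(),g,.06,6);emit(r)
E
```

```text
3.1 [-0.96  0.91  0.16  0.96  0.32  1.93  0.63] [528.758 369.383 299.195] [[-0.991  0.094 -0.097]
 [ 0.135  0.7   -0.702]
 [ 0.002 -0.708 -0.706]]
max step (np.float64(0.018466185312619388), np.float64(0.2)) 6
[[0.06,-0.001,0.012,0.014,0,0.1,0.1],[0.06,-0.001,0.012,0.014,0,0,0.2],[0.06,-0.001,0.012,0.014,0,0.1,0.1],[0.06,-0.001,0.013,0.013,0,0.1,0.1],[0.06,-0.001,0.012,0.014,0,0,0.2]]
[[0.06,-0.001,0.012,0.014,0,0.1,0.1]]
```

Emit:
{"name": "arm_command", "arguments": {"series": [[0.06,-0.001,0.012,0.014,0,0.1,0.1],[0.06,-0.001,0.012,0.014,0,0,0.2],[0.06,-0.001,0.012,0.014,0,0.1,0.1],[0.06,-0.001,0.013,0.013,0,0.1,0.1],[0.06,-0.001,0.012,0.014,0,0,0.2]]}}

```text
time_s: 3.7
eef_pos: [534.0, 361.4, 206.4]
tool_rot: [[-0.988, 0.111, -0.104], [0.152, 0.698, -0.7], [-0.005, -0.708, -0.707]]
wrist_force: [0.4, -0.3, 0.9]
opening: 0.7
grasp_force: 0.0
```

Emit:
{"name": "arm_command", "arguments": {"series": [[0.06,-0.001,0.012,0.014,0,0.1,0.1],[0.06,0,0,0,0,0,0]]}}

```text
time_s: 3.9
eef_pos: [534.3, 359.1, 186.7]
tool_rot: [[-0.988, 0.111, -0.108], [0.154, 0.696, -0.701], [-0.003, -0.71, -0.705]]
wrist_force: [0.4, -1.0, 0.2]
opening: 0.703
grasp_force: 0.0
```

```bash
python3 - <<'E'
from plan import *
s=bot.get_state();print(s['time_s'],s['qpos'].round(2),s['eef_pos'],s['tool_rot'])
C={n:snap(n,'c') for n in('scene','top')}
p,R=now(); ims=[]
for n,c in C.items():
    u=proj(c,p).astype(int); im=c['pixels'].copy(); 
    x0,y0=u-[50,50] ; 
    big=cv2.resize(im[y0:y0+100,x0:x0+100],None,fx=4,fy=4,interpolation=cv2.INTER_CUBIC)
    f=lambda X:tuple(int(v) for v in (proj(c,X)-[x0,y0])*4+2)
    for k in(-25,0,25): cv2.circle(big,f(p+R@[0,k,0]),3,(0,0,255),-1)
    P,Rb=BIN['p'],Rz(BIN['yaw'])@RB0
    L=LB[0]+LB[1]*60
    for q in((-65,-85,100),(-65,85,100),L+[0,25,0],L+[0,-25,0],LB[0]+[0,25,0],LB[0]+[0,-25,0]): cv2.circle(big,f(P+Rb@np.array(q)),3,(0,255,0),-1)
    print(n,x0,y0); ims.append(big)
cv2.imwrite('pics/pre.png',np.hstack(ims))
E
```

```text
3.9 [-0.94  1.    0.15  1.06  0.3   1.76  0.55] [534.262 359.052 186.705] [[-0.988  0.111 -0.108]
 [ 0.154  0.696 -0.701]
 [-0.003 -0.71  -0.705]]
scene 386 257
top 112 183
```

View pics/pre.png

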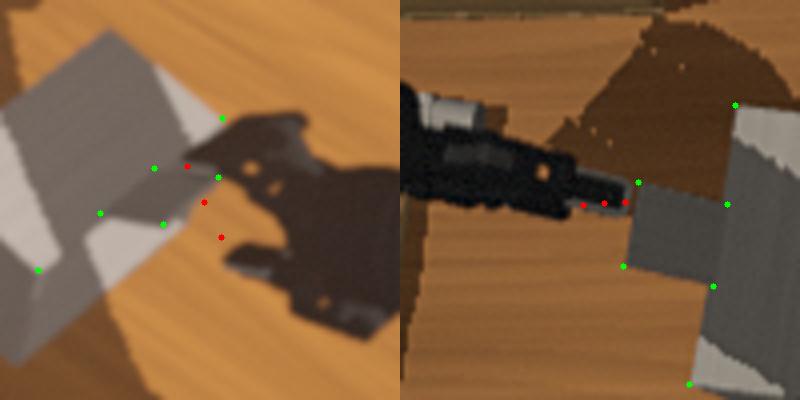

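The gripper tips straddle the lug line in both views. In the scene crop the tips are at (187,157) and (222,260) with the lug end at (200,203). In the top crop the finger tip is at (630,197) and the lug centre at (632,225). The side offset is about 5–10 mm, which I'll correct on the approach.

```bash
python3 - <<'E'
from plan import *
R=Rz(BIN['yaw'])@RB0; P=BIN['p']+[-3,0,0]
r,e=rows(now(),tool(P,R,LB,35+66),.06,3)
r2,e=rows(e,tool(P,R,LB,35),.06,7);emit(r+r2); print(e[0])
E
```

```text
max step (np.float64(0.01), np.float64(0.33166247903553997)) 10
[[0.06,0.003,0.002,0,0,-0.1,-0.3],[0.06,0.003,0.002,0,0,-0.2,-0.2],[0.06,0.004,0.002,0.001,-0.1,-0.1,-0.3],[0.06,0,0,0.009,0,0,-0],[0.06,0,0,0.01,0,0,-0]]
[[0.06,0,0,0.009,0,0,-0],[0.06,0,0,0.009,0,0,-0],[0.06,0,0,0.01,0,0,-0],[0.06,0,0,0.009,0,0,-0],[0.06,0,0,0.01,0,0,-0]]
[519.042 318.699 137.811]
```

Emit:
{"name": "arm_command", "arguments": {"series": [[0.06,0.003,0.002,0,0,-0.1,-0.3],[0.06,0.003,0.002,0,0,-0.2,-0.2],[0.06,0.004,0.002,0.001,-0.1,-0.1,-0.3],[0.06,0,0,0.009,0,0,0],[0.06,0,0,0.01,0,0,0]]}}

```text
time_s: 4.5
eef_pos: [523.4, 351.3, 170.7]
tool_rot: [[-0.99, 0.098, -0.098], [0.139, 0.701, -0.699], [-0.0, -0.706, -0.708]]
wrist_force: [-0.2, -0.5, 0.5]
opening: 0.701
grasp_force: 0.0
```

Emit:
{"name": "arm_command", "arguments": {"series": [[0.06,0,0,0.009,0,0,0],[0.06,0,0,0.009,0,0,0],[0.06,0,0,0.01,0,0,0],[0.06,0,0,0.009,0,0,0],[0.06,0,0,0.01,0,0,0]]}}

```text
time_s: 5.0
eef_pos: [518.9, 318.3, 137.3]
tool_rot: [[-0.99, 0.099, -0.098], [0.139, 0.701, -0.699], [-0.0, -0.706, -0.708]]
wrist_force: [-0.0, 0.6, -0.3]
opening: 0.706
grasp_force: 0.0
```

Emit:
{"name": "arm_command", "arguments": {"series": [[0.03,0,0,0,0,0,0],[0.015,0,0,0,0,0,0],[0.008,0,0,0,0,0,0],[0,0,0,0,0,0,0],[0,0,0,0,0,0,0]]}}

```text
time_s: 5.5
eef_pos: [519.0, 318.8, 138.2]
tool_rot: [[-0.99, 0.099, -0.098], [0.139, 0.701, -0.7], [-0.0, -0.706, -0.708]]
wrist_force: [-1.2, -0.2, 5.0]
opening: 0.05
grasp_force: 60.1
```

Emit:
{"name": "arm_command", "arguments": {"series": [[0,0,0,0,0,0,0],[0,0,0,0,0,0,0]]}}

```text
time_s: 5.7
eef_pos: [519.0, 318.8, 138.2]
tool_rot: [[-0.99, 0.099, -0.098], [0.139, 0.701, -0.699], [-0.0, -0.706, -0.708]]
wrist_force: [-1.4, -0.4, 6.6]
opening: 0.05
grasp_force: 60.2
```

```bash
python3 - <<'E'
from plan import *
s=bot.get_state();print(s['time_s'],s['qpos'].round(2),s['eef_pos'],s['wrist_force'],s['wrist_torque'],s['opening'],s['grasp_force'])
p,R=now()
# rotate about bin pivot edge: bin y axis through edge x=+65,z=0; target lifted few mm
Rb=Rz(BIN['yaw'])@RB0
# object pose from tool: tool = tool(P,Rb) -> relative transform measured by assuming bin rigid at nominal grasp
G0=tool(np.zeros(3),np.eye(3),LB)   # TCP in bin frame
bp=p-R@(G0[1].T@G0[0]); bR=R@G0[1].T
print('bin from grip',bp)
h=Rb[:,2]; edge=bp+bR@[65,0,0]; print('edge',edge)
# lift 12 mm, rotate 90 about bin y, keep edge over its place
st=(p,R); out=[]
l=(p+[0,0,15],R); r,st=rows(st,l,0,2); out+=r
ax=bR[:,1]; 
# direction so that z-> up
sgn=1 if (Ro.from_rotvec(ax*np.pi/2).apply(h))[2]>0 else -1
E0=edge+[0,0,15]
for k in range(1,16):
    Rr=Ro.from_rotvec(sgn*ax*np.pi/2*k/15).as_matrix()
    goal=(E0+Rr@(p-edge),Rr@R)
    r,st=rows(st,goal,0,1); out+=r
emit(out); print(st)
E
```

```text
5.7 [-0.93  0.98  0.14  1.24  0.31  1.59  0.52] [519.009 318.836 138.221] [-1.36  -0.384  6.629] [-0.109  0.134 -0.227] 0.05037082453278811 60.17027020454407
bin from grip [504.096 212.645  64.789]
edge [504.129 212.713  -0.211]
max step (np.float64(0.018439088914585774), np.float64(6.0)) 17
[[0,0,-0.005,-0.005,0,0,0],[0,0,-0.006,-0.006,0,0,0],[0,0,-0.018,0.004,-6,0,-0],[0,0,-0.018,0.003,-6,0,0],[0,0,-0.018,0.003,-6,0,0]]
[[0,0,-0.018,0.003,-6,0,-0],[0,0,-0.018,0.004,-6,0,0],[0,0,-0.018,0.003,-6,0,0],[0,0,-0.018,0.003,-6,0,0],[0,0,-0.018,0.004,-6,0,0]]
[[0,0,-0.018,0.003,-6,0,0],[0,0,-0.018,0.003,-6,0,0],[0,0,-0.018,0.003,-6,0,0],[0,0,-0.018,0.004,-6,0,0],[0,0,-0.018,0.003,-6,0,0]]
[[0,0,-0.018,0.003,-6,0,0],[0,0,-0.018,0.003,-6,0,0]]
(array([484.782,  75.505, 122.185]), array([[-0.99 ,  0.098,  0.099],
       [ 0.139,  0.699,  0.701],
       [-0.   ,  0.708, -0.706]]))
```

Emit:
{"name": "arm_command", "arguments": {"series": [[0,0,-0.005,-0.005,0,0,0],[0,0,-0.006,-0.006,0,0,0],[0,0,-0.018,0.004,-6,0,0],[0,0,-0.018,0.003,-6,0,0],[0,0,-0.018,0.003,-6,0,0]]}}

```text
time_s: 6.2
eef_pos: [512.3, 271.2, 180.5]
tool_rot: [[-0.99, 0.124, -0.061], [0.138, 0.885, -0.444], [-0.001, -0.448, -0.894]]
wrist_force: [1.8, -0.1, -3.7]
opening: 0.048
grasp_force: 59.5
```

Emit:
{"name": "arm_command", "arguments": {"series": [[0,0,-0.018,0.003,-6,0,0],[0,0,-0.018,0.004,-6,0,0],[0,0,-0.018,0.003,-6,0,0],[0,0,-0.018,0.003,-6,0,0],[0,0,-0.018,0.004,-6,0,0]]}}

```text
time_s: 6.7
eef_pos: [500.0, 181.0, 187.7]
tool_rot: [[-0.99, 0.139, 0.011], [0.139, 0.989, 0.057], [-0.003, 0.058, -0.998]]
wrist_force: [0.3, -0.0, -5.1]
opening: 0.052
grasp_force: 59.3
```

Emit:
{"name": "arm_command", "arguments": {"series": [[0,0,-0.018,0.003,-6,0,0],[0,0,-0.018,0.003,-6,0,0],[0,0,-0.018,0.003,-6,0,0],[0,0,-0.018,0.004,-6,0,0],[0,0,-0.018,0.003,-6,0,0]]}}

```text
time_s: 7.2
eef_pos: [489.1, 112.6, 155.4]
tool_rot: [[-0.991, 0.121, 0.058], [0.134, 0.873, 0.47], [0.007, 0.473, -0.881]]
wrist_force: [0.7, 0.1, -5.0]
opening: 0.051
grasp_force: 59.2
```

Emit:
{"name": "arm_command", "arguments": {"series": [[0,0,-0.018,0.003,-6,0,0],[0,0,-0.018,0.003,-6,0,0],[0,0,0,0,0,0,0]]}}

```text
time_s: 7.5
eef_pos: [483.7, 85.3, 132.2]
tool_rot: [[-0.99, 0.117, 0.075], [0.138, 0.766, 0.627], [0.016, 0.632, -0.775]]
wrist_force: [-2.6, 5.4, 17.4]
opening: 0.051
grasp_force: 84.7
```

```bash
python3 - <<'E'
from plan import *
s=bot.get_state();print(s['time_s'],s['qpos'].round(2),s['wrist_force'],s['wrist_torque'],s['opening'],s['grasp_force'])
p,R=now();print(p,R)
G0=tool(np.zeros(3),np.eye(3),LB); bR=R@G0[1].T; bp=p-bR@G0[0]; print('bin',bp,'z axis',bR[:,2])
r,e=rows(now(),(p+[0,0,-bp[2]],tool(np.zeros(3),Rz(-8)@RT0,LB)[1]),0,4);emit(r)
snap('top','d');snap('scene','d')
E
```

```text
7.5 [ 0.56  0.63 -0.56  2.09 -0.7   0.59  2.12] [-2.645  5.445 17.417] [ 3.5   -1.19   0.807] 0.05121028244237889 84.6534922812134
[483.667  85.261 132.174] [[-0.99   0.117  0.075]
 [ 0.138  0.766  0.627]
 [ 0.016  0.632 -0.775]]
bin [490.462 146.961  17.989] z axis [0.03  0.098 0.995]
max step (np.float64(0.005), np.float64(1.51657508881031)) 4
[[0,0,-0.003,0.003,-1.5,-0.2,-0.1],[0,0,-0.003,0.004,-1.4,-0.2,-0.2],[0,0,-0.003,0.003,-1.5,-0.1,-0.1],[0,0,-0.003,0.004,-1.4,-0.2,-0.2]]
```

```bash
python3 - <<'E'
from plan import *
s=bot.get_state();print(s['time_s'],s['wrist_force'],s['joint_vel'].round(2),s['eef_pos'])
a=cv2.imread('pics/d_top.png')[130:380,120:420];b=cv2.imread('pics/d_scene.png')[100:350,280:520]
f=lambda i:cv2.resize(i,(400,int(400*i.shape[0]/i.shape[1])),interpolation=cv2.INTER_CUBIC)[:333]
cv2.imwrite('pics/d.png',np.hstack([f(a),f(b)]))
E
```

```text
7.6 [-2.614  2.554 14.085] [-0.05 -0.02  0.01 -0.01  0.01 -0.01 -0.01] [485.1    88.113 133.78 ]
```

View pics/d.png

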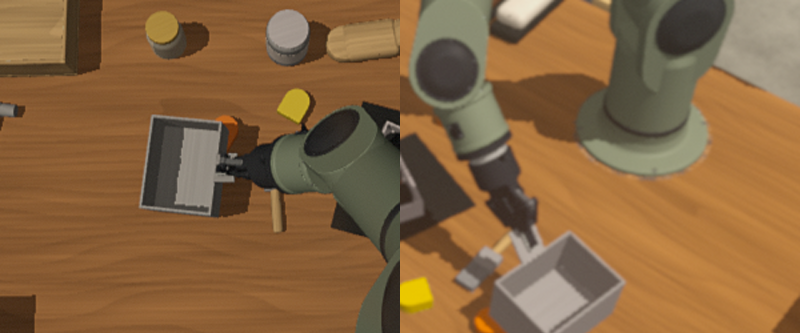

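Top view: the bin is nearly upright, but its near corner is over the orange look-alike at about (288,229), and the 14 N upward force fits that contact. I'll lift it straight up, shift it toward +y and set it down clear of the look-alike.

```bash
python3 - <<'E'
from plan import *
T=load('top','a');S=load('scene','a')
print('orange',atz(T,(288,229),26),atz(S,(337,292),26),'yellow',atz(T,(341,209),26))
p,R=now(); G0=tool(np.zeros(3),np.eye(3),LB); bR=R@G0[1].T; bp=p-bR@G0[0]; print('bin',bp,bR[:,2],Ro.from_matrix(bR@(Rz(-8)@RT0).T).as_rotvec(degrees=True))
st=(p,R);out=[]
r,st=rows(st,(p+[0,0,30],R),0,3);out+=r
bt=np.array([500,212,40.]); g=tool(bt,Rz(-8)@RT0,LB)
r,st=rows(st,g,0,5);out+=r
emit(out);print(st,g[0])
E
```

```text
orange [573.236  82.772  26.   ] [577.399  92.317  26.   ] yellow [623.737 -55.44   26.   ]
bin [492.029 149.339  19.349] [0.026 0.103 0.994] [-5.897  1.496  0.322]
max step (np.float64(0.011224972160321825), np.float64(1.2206555615733703)) 8
[[0,0,0.006,-0.008,0,0,0],[0,0,0.007,-0.008,0,0,0],[0,0,0.006,-0.007,0,0,0],[0,0,0.006,0.009,-1.2,-0.1,-0],[0,0.001,0.006,0.009,-1.2,-0.2,-0.1]]
[[0,0,0.005,0.009,-1.2,-0.1,-0],[0,0.001,0.005,0.01,-1.2,-0.2,-0.1],[0,0.001,0.006,0.009,-1.2,-0.1,-0]]
(array([489.414, 139.742, 147.601]), array([[-0.99 ,  0.099,  0.098],
       [ 0.14 ,  0.701,  0.7  ],
       [ 0.   ,  0.707, -0.708]])) [489.797 139.4   147.314]
```

Emit:
{"name": "arm_command", "arguments": {"series": [[0,0,0.006,-0.008,0,0,0],[0,0,0.007,-0.008,0,0,0],[0,0,0.006,-0.007,0,0,0],[0,0,0.006,0.009,-1.2,-0.1,0],[0,0.001,0.006,0.009,-1.2,-0.2,-0.1]]}}

```text
time_s: 8.1
eef_pos: [487.3, 110.6, 156.4]
tool_rot: [[-0.991, 0.105, 0.085], [0.135, 0.745, 0.653], [0.005, 0.659, -0.752]]
wrist_force: [-0.4, 0.4, -4.1]
opening: 0.054
grasp_force: 59.4
```

Emit:
{"name": "arm_command", "arguments": {"series": [[0,0,0.005,0.009,-1.2,-0.1,0],[0,0.001,0.005,0.01,-1.2,-0.2,-0.1],[0,0.001,0.006,0.009,-1.2,-0.1,0],[0,0,0,0,0,0,0]]}}

```text
time_s: 8.5
eef_pos: [488.4, 141.7, 145.8]
tool_rot: [[-0.99, 0.099, 0.096], [0.138, 0.701, 0.7], [0.002, 0.706, -0.708]]
wrist_force: [0.7, 0.1, -4.4]
opening: 0.047
grasp_force: 59.5
```

```bash
python3 - <<'E'
from plan import *
s=bot.get_state();print(s['time_s'],s['qpos'].round(2),s['wrist_force'],s['opening'],s['grasp_force'])
p,R=now(); G0=tool(np.zeros(3),np.eye(3),LB); bR=R@G0[1].T; bp=p-bR@G0[0]; print('bin',bp,bR[:,2])
g=tool(np.array([500,212,0.]),Rz(-8)@RT0,LB)
r,st=rows((p,R),(g[0]+[0,0,12],g[1]),0,6);emit(r)
T=snap('top','e')
a=T['pixels'].astype(int);b=load('top','a')['pixels'].astype(int)
for im,n in((b,'before'),(a,'now')):
    w=im[210:250,270:310];m=(w[...,2]>200)&(w[...,1]<150)&(w[...,0]<60); ys,xs=np.nonzero(m); print(n,m.sum(),xs.mean()+270,ys.mean()+210)
E
```

```text
8.5 [ 0.58  0.67 -0.68  2.12 -0.82  0.53  2.19] [ 0.684  0.071 -4.372] 0.04714716706954696 59.5110297203064
bin [498.248 214.189  38.399] [0.003 0.001 1.   ]
max step (np.float64(0.005099019513592785), np.float64(0.1)) 6
[[0,0,-0.003,0.003,0,0,-0],[0,-0.001,-0.004,0.003,0,0,-0],[0,0,-0.003,0.003,0,-0.1,-0],[0,0,-0.003,0.003,-0.1,0,-0],[0,0,-0.004,0.002,0,0,-0]]
[[0,-0.001,-0.003,0.003,0,0,-0]]
before 0 nan nan
now 1 288.0 239.0<stdin>:9: RuntimeWarning: Mean of empty slice.
  ret = ret.dtype.type(ret / rcount)
```

Emit:
{"name": "arm_command", "arguments": {"series": [[0,0,-0.003,0.003,0,0,0],[0,-0.001,-0.004,0.003,0,0,0],[0,0,-0.003,0.003,0,-0.1,0],[0,0,-0.003,0.003,-0.1,0,0],[0,0,-0.004,0.002,0,0,0]]}}

```text
time_s: 9.05
eef_pos: [489.8, 138.1, 124.2]
tool_rot: [[-0.99, 0.098, 0.099], [0.14, 0.702, 0.699], [-0.001, 0.706, -0.709]]
wrist_force: [0.0, 0.3, -3.6]
opening: 0.047
grasp_force: 59.5
```

Emit:
{"name": "arm_command", "arguments": {"series": [[0,-0.001,-0.003,0.003,0,0,0],[0,0,-0.002,0.002,0,0,0],[0,0,-0.002,0.002,0,0,0],[0,0,0,0,0,0,0]]}}

```text
time_s: 9.45
eef_pos: [490.7, 138.0, 114.4]
tool_rot: [[-0.99, 0.099, 0.099], [0.14, 0.702, 0.699], [-0.001, 0.706, -0.709]]
wrist_force: [0.7, 0.2, -2.6]
opening: 0.049
grasp_force: 59.6
```

```bash
python3 - <<'E'
from plan import *
s=bot.get_state();print(s['time_s'],s['wrist_force'],s['wrist_torque'])
p,R=now(); G0=tool(np.zeros(3),np.eye(3),LB); bR=R@G0[1].T; bp=p-bR@G0[0]; print('bin',bp,bR[:,2])
for n in'ae':
    hsv=cv2.cvtColor(load('top',n)['pixels'],cv2.COLOR_BGR2HSV)[205:255,265:315]; m=(hsv[...,0]>5)&(hsv[...,0]<15)&(hsv[...,1]>225)&(hsv[...,2]>170); ys,xs=np.nonzero(m); print(n,m.sum(),xs.mean()+265,ys.mean()+205,np.cov(xs,ys).ravel())
E
```

```text
9.45 [ 0.714  0.169 -2.642] [-1.522  0.25   0.016]
bin [500.984 210.363   6.959] [-0.     0.002  1.   ]
a 1 281.0 229.0 [nan nan nan nan]
e 0 nan nan [nan nan nan nan]<stdin>:5: RuntimeWarning: Degrees of freedom <= 0 for slice
  c *= np.true_divide(1, fact)
  c *= np.true_divide(1, fact)
<stdin>:5: RuntimeWarning: Mean of empty slice.
  ret = ret.dtype.type(ret / rcount)
  avg = a.mean(axis, **keepdims_kw)
  ret = um.true_divide(
```

Emit:
{"name": "arm_command", "arguments": {"series": [[0,0,-0.001,0.001,0,0,0],[0,0,-0.001,0.001,0,0,0],[0,0,-0.001,0.001,0,0,0],[0,0,0,0,0,0,0]]}}

```text
time_s: 9.85
eef_pos: [490.8, 137.9, 110.4]
tool_rot: [[-0.99, 0.099, 0.099], [0.14, 0.702, 0.699], [-0.001, 0.706, -0.709]]
wrist_force: [-0.3, -0.3, -4.1]
opening: 0.05
grasp_force: 59.5
```

```bash
python3 - <<'E'
from plan import *
for n in'ae':
    im=load('top',n)['pixels'];hsv=cv2.cvtColor(im,cv2.COLOR_BGR2HSV)[205:255,265:315]; print(im[229,288],cv2.cvtColor(im,cv2.COLOR_BGR2HSV)[229,288]); m=(hsv[...,1]>215)&(hsv[...,0]<16)&(hsv[...,2]>150)
    ys,xs=np.nonzero(m); print(n,m.sum(),xs.min()+265,xs.max()+265,ys.min()+205,ys.max()+205,np.median(xs)+265,np.median(ys)+205)
s=bot.get_state();print(s['wrist_force'],s['wrist_torque'],s['eef_pos'])
E
```

```text
[ 28  98 183] [ 14 216 183]
a 104 275 297 219 241 286.0 229.0
[ 16  53 106] [ 12 217 106]
e 24 282 297 218 237 293.0 224.5
[-0.291 -0.341 -4.055] [-1.579  0.219 -0.014] [490.796 137.914 110.355]
```

Emit:
{"name": "arm_command", "arguments": {"series": [[0,0,-0.001,0.001,0,0,0],[0,0,-0.001,0.001,0,0,0],[0,0,0,0,0,0,0]]}}

```text
time_s: 10.15
eef_pos: [491.5, 137.9, 107.9]
tool_rot: [[-0.99, 0.098, 0.1], [0.141, 0.701, 0.699], [-0.002, 0.706, -0.708]]
wrist_force: [2.1, -3.1, 4.7]
opening: 0.051
grasp_force: 60.8
```

Emit:
{"name": "arm_command", "arguments": {"series": [[0.02,0,0,0,0,0,0],[0.05,0,0,0,0,0,0],[0.05,0,0,0,0,0,0],[0.05,0,0,-0.01,0,0,0],[0.05,0,0,-0.02,0,0,0]]}}

```text
time_s: 10.65
eef_pos: [487.1, 117.2, 129.1]
tool_rot: [[-0.99, 0.098, 0.097], [0.138, 0.701, 0.699], [0.0, 0.706, -0.708]]
wrist_force: [0.2, -0.4, 0.2]
opening: 0.581
grasp_force: 0.0
```

Emit:
{"name": "arm_command", "arguments": {"series": [[0.05,0,0,-0.025,0,0,0],[0.05,0,0,-0.025,0,0,0],[0.05,0,0,-0.03,0,0,0],[0.05,0,0,-0.03,0,0,0]]}}

```text
time_s: 11.05
eef_pos: [476.3, 38.9, 208.1]
tool_rot: [[-0.99, 0.099, 0.099], [0.14, 0.702, 0.698], [-0.001, 0.705, -0.709]]
wrist_force: [0.7, 0.1, 0.3]
opening: 0.582
grasp_force: 0.0
```

```bash
python3 - <<'E'
from plan import *
s=bot.get_state();print(s['time_s'],s['qpos'].round(2),s['eef_pos'],s['opening'])
g=tool(TRAY['p'],Rz(TRAY['yaw'])@RT0,LT,35+75); print(g)
p,R=now()
up=(np.array([545,-80,250.]),Rz(-17)@RT0@np.c_[[0,1,0],[1,0,0],[0,0,-1]])
r,st=rows((p,R),up,.06,12)
r2,st=rows(st,(g[0]+[0,0,60],g[1]),.06,10)
emit(r+r2)
E
```

```text
11.05 [ 0.73  0.53 -0.59  2.05 -0.7   0.83  2.17] [476.302  38.929 208.139] 0.5817175793133884
(array([ 552.389, -151.434,  111.706]), array([[-0.906,  0.324, -0.272],
       [ 0.423,  0.694, -0.583],
       [ 0.   , -0.643, -0.766]]))
max step (np.float64(0.012806248474865698), np.float64(4.090232267243512)) 22
[[0.06,-0.007,-0.004,-0.009,3.7,-0.3,0.7],[0.06,-0.007,-0.004,-0.008,3.8,-0.3,0.7],[0.06,-0.007,-0.005,-0.008,3.7,-0.3,0.7],[0.06,-0.008,-0.006,-0.008,3.7,-0.3,0.7],[0.06,-0.007,-0.005,-0.008,3.7,-0.2,0.7]]
[[0.06,-0.008,-0.006,-0.007,3.8,-0.3,0.8],[0.06,-0.008,-0.007,-0.006,3.7,-0.3,0.7],[0.06,-0.007,-0.006,-0.006,3.7,-0.3,0.7],[0.06,-0.008,-0.008,-0.006,3.8,-0.3,0.7],[0.06,-0.008,-0.007,-0.005,3.7,-0.3,0.7]]
[[0.06,-0.008,-0.007,-0.005,3.7,-0.3,0.7],[0.06,-0.009,-0.008,-0.004,3.8,-0.3,0.7],[0.06,-0.003,-0.007,0.008,4,0.3,0.8],[0.06,-0.003,-0.006,0.008,4,0.3,0.7],[0.06,-0.003,-0.005,0.009,4,0.3,0.8]]
[[0.06,-0.003,-0.005,0.009,4,0.2,0.8],[0.06,-0.003,-0.004,0.009,3.9,0.3,0.7],[0.06,-0.003,-0.003,0.01,4,0.3,0.8],[0.06,-0.004,-0.003,0.009,4,0.3,0.8],[0.06,-0.003,-0.002,0.01,4,0.3,0.7]]
[[0.06,-0.004,-0.001,0.01,4,0.3,0.8],[0.06,-0.003,0,0.01,4,0.2,0.8]]
```

Emit:
{"name": "arm_command", "arguments": {"series": [[0.06,-0.007,-0.004,-0.009,3.7,-0.3,0.7],[0.06,-0.007,-0.004,-0.008,3.8,-0.3,0.7],[0.06,-0.007,-0.005,-0.008,3.7,-0.3,0.7],[0.06,-0.008,-0.006,-0.008,3.7,-0.3,0.7],[0.06,-0.007,-0.005,-0.008,3.7,-0.2,0.7]]}}

```text
time_s: 11.55
eef_pos: [505.2, -10.4, 225.5]
tool_rot: [[-0.979, 0.19, 0.077], [0.204, 0.878, 0.433], [0.014, 0.439, -0.898]]
wrist_force: [-0.8, 0.0, -0.0]
opening: 0.705
grasp_force: 0.0
```

Emit:
{"name": "arm_command", "arguments": {"series": [[0.06,-0.008,-0.006,-0.007,3.8,-0.3,0.8],[0.06,-0.008,-0.007,-0.006,3.7,-0.3,0.7],[0.06,-0.007,-0.006,-0.006,3.7,-0.3,0.7],[0.06,-0.008,-0.008,-0.006,3.8,-0.3,0.7],[0.06,-0.008,-0.007,-0.005,3.7,-0.3,0.7]]}}

```text
time_s: 12.05
eef_pos: [533.6, -60.3, 242.7]
tool_rot: [[-0.963, 0.269, 0.027], [0.27, 0.955, 0.124], [0.007, 0.127, -0.992]]
wrist_force: [-1.2, -0.9, -0.2]
opening: 0.705
grasp_force: 0.0
```

Emit:
{"name": "arm_command", "arguments": {"series": [[0.06,-0.008,-0.007,-0.005,3.7,-0.3,0.7],[0.06,-0.009,-0.008,-0.004,3.8,-0.3,0.7],[0.06,-0.003,-0.007,0.008,4,0.3,0.8],[0.06,-0.003,-0.006,0.008,4,0.3,0.7],[0.06,-0.003,-0.005,0.009,4,0.3,0.8]]}}

```text
time_s: 12.55
eef_pos: [548.1, -101.6, 226.0]
tool_rot: [[-0.943, 0.324, -0.079], [0.333, 0.922, -0.197], [0.01, -0.212, -0.977]]
wrist_force: [0.7, -0.3, 0.2]
opening: 0.703
grasp_force: 0.0
```

Emit:
{"name": "arm_command", "arguments": {"series": [[0.06,-0.003,-0.005,0.009,4,0.2,0.8],[0.06,-0.003,-0.004,0.009,3.9,0.3,0.7],[0.06,-0.003,-0.003,0.01,4,0.3,0.8],[0.06,-0.004,-0.003,0.009,4,0.3,0.8],[0.06,-0.003,-0.002,0.01,4,0.3,0.7]]}}

```text
time_s: 13.05
eef_pos: [551.3, -137.1, 187.3]
tool_rot: [[-0.917, 0.334, -0.218], [0.399, 0.778, -0.486], [0.007, -0.532, -0.846]]
wrist_force: [-0.1, 0.5, -0.4]
opening: 0.707
grasp_force: 0.0
```

```bash
python3 - <<'E'
from plan import *
s=bot.get_state();print(s['time_s'],s['qpos'].round(2),s['eef_pos'])
g=tool(TRAY['p'],Rz(TRAY['yaw'])@RT0,LT,35+75)
r,st=rows(now(),g,.06,6);emit(r)
snap('top','f');snap('scene','f')
E
```

```text
13.05 [-0.16  0.63  0.04  1.69  0.49  1.18  0.77] [ 551.267 -137.084  187.29 ]
max step (np.float64(0.013564659966250536), np.float64(1.3379088160259653)) 6
[[0.06,-0.001,0.005,0.012,1.3,0.1,0.2],[0.06,-0.001,0.005,0.011,1.3,0.1,0.3],[0.06,-0.002,0.006,0.012,1.3,0.1,0.2],[0.06,-0.001,0.005,0.011,1.3,0.1,0.3],[0.06,-0.001,0.006,0.012,1.3,0.1,0.2]]
[[0.06,-0.001,0.006,0.011,1.3,0,0.2]]
```

Emit:
{"name": "arm_command", "arguments": {"series": [[0.06,-0.001,0.005,0.012,1.3,0.1,0.2],[0.06,-0.001,0.005,0.011,1.3,0.1,0.3],[0.06,-0.002,0.006,0.012,1.3,0.1,0.2],[0.06,-0.001,0.005,0.011,1.3,0.1,0.3],[0.06,-0.001,0.006,0.012,1.3,0.1,0.2]]}}

```text
time_s: 13.65
eef_pos: [551.9, -148.7, 122.5]
tool_rot: [[-0.908, 0.325, -0.263], [0.418, 0.711, -0.565], [0.003, -0.623, -0.782]]
wrist_force: [-0.0, -0.6, 0.4]
opening: 0.7
grasp_force: 0.0
```

Emit:
{"name": "arm_command", "arguments": {"series": [[0.06,-0.001,0.006,0.011,1.3,0,0.2],[0.06,0,0,0,0,0,0]]}}

```text
time_s: 13.85
eef_pos: [551.2, -150.4, 108.9]
tool_rot: [[-0.908, 0.32, -0.272], [0.42, 0.697, -0.581], [0.004, -0.642, -0.767]]
wrist_force: [-0.5, -0.2, 0.0]
opening: 0.7
grasp_force: 0.0
```

```bash
python3 - <<'E'
from plan import *
T=snap('top','g');S=snap('scene','g'); s=bot.get_state();print(s['time_s'],s['eef_pos'])
p,R=now(); ims=[]
for c in(S,T):
    u=proj(c,p).astype(int); x0,y0=u-[50,50]; big=cv2.resize(c['pixels'][y0:y0+100,x0:x0+100],(400,400),interpolation=cv2.INTER_CUBIC)
    f=lambda X:tuple(int(v) for v in (proj(c,X)-[x0,y0])*4+2)
    for k in(-25,0,25): cv2.circle(big,f(p+R@[0,k,0]),3,(0,0,255),-1)
    P,Rb=TRAY['p'],Rz(TRAY['yaw'])@RT0; L=LT[0]+LT[1]*60
    for q in((72.5,-62,40),(72.5,62,40),L+[0,25,0],L+[0,-25,0],LT[0]+[0,25,0],LT[0]+[0,-25,0]): cv2.circle(big,f(P+Rb@np.array(q)),3,(0,255,0),-1)
    ims.append(big)
w=cv2.resize(T['pixels'][190:310,130:310],(400,267),interpolation=cv2.INTER_CUBIC)
w2=cv2.resize(S['pixels'][225:345,290:470],(400,200),interpolation=cv2.INTER_CUBIC)
w2=cv2.resize(S['pixels'][230:350,300:480],(400,267),interpolation=cv2.INTER_CUBIC)
im=np.vstack([np.hstack(ims),np.hstack([w2,w])[:200]]); cv2.imwrite('pics/g.png',im); print(im.shape)
E
```

```text
13.95 [ 552.031 -150.571  110.828]
(600, 800, 3)
```

View pics/g.png

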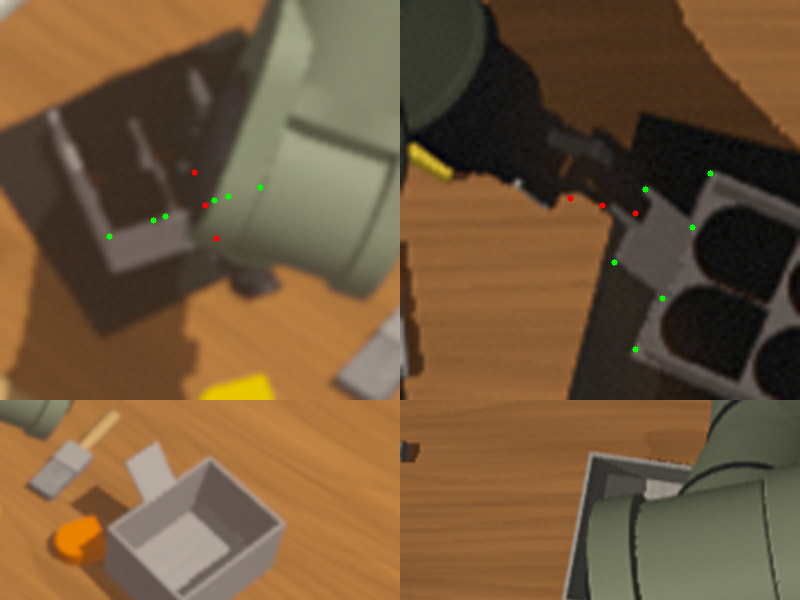

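The lower crops show the bin upright, with the orange look-alike still at its scene pixel (336,291). The upper crops show the gripper in line with the tray lug: in the top crop, TCP (603,205) and lug tip centre (630,226). I'll advance and grip.

```bash
python3 - <<'E'
from plan import *
R=Rz(TRAY['yaw'])@RT0
r,e=rows(now(),tool(TRAY['p'],R,LT,35+68),.05,2)
r2,e=rows(e,tool(TRAY['p'],R,LT,35),.05,8);emit(r+r2); print(e[0])
E
```

```text
max step (np.float64(0.009), np.float64(0.14142135623730953)) 10
[[0.05,0,-0.001,0.003,0.1,0,0.1],[0.05,-0.001,0,0.004,0.1,0,0.1],[0.05,0,0,0.008,0,0,-0],[0.05,0,0,0.009,0,0,-0],[0.05,0,0,0.008,0,0,-0]]
[[0.05,0,0,0.009,0,0,-0],[0.05,0,0,0.008,0,0,-0],[0.05,0,0,0.009,0,0,-0],[0.05,0,0,0.008,0,0,-0],[0.05,0,0,0.009,0,0,-0]]
[ 532.291 -195.384   53.999]
```

Emit:
{"name": "arm_command", "arguments": {"series": [[0.05,0,-0.001,0.003,0.1,0,0.1],[0.05,-0.001,0,0.004,0.1,0,0.1],[0.05,0,0,0.008,0,0,0],[0.05,0,0,0.009,0,0,0],[0.05,0,0,0.008,0,0,0]]}}

```text
time_s: 14.45
eef_pos: [543.5, -171.1, 86.5]
tool_rot: [[-0.906, 0.324, -0.271], [0.423, 0.694, -0.583], [-0.001, -0.643, -0.766]]
wrist_force: [0.0, -0.0, -0.4]
opening: 0.589
grasp_force: 0.0
```

Emit:
{"name": "arm_command", "arguments": {"series": [[0.05,0,0,0.009,0,0,0],[0.05,0,0,0.008,0,0,0],[0.05,0,0,0.009,0,0,0],[0.05,0,0,0.008,0,0,0],[0.05,0,0,0.009,0,0,0]]}}

```text
time_s: 14.95
eef_pos: [532.2, -195.8, 53.6]
tool_rot: [[-0.906, 0.324, -0.271], [0.422, 0.694, -0.583], [-0.001, -0.642, -0.766]]
wrist_force: [-0.0, -0.0, -0.2]
opening: 0.586
grasp_force: 0.0
```

Emit:
{"name": "arm_command", "arguments": {"series": [[0.03,0,0,0,0,0,0],[0.02,0,0,0,0,0,0],[0.015,0,0,0,0,0,0],[0.012,0,0,0,0,0,0],[0.01,0,0,0,0,0,0]]}}

```text
time_s: 15.45
eef_pos: [532.5, -195.3, 54.3]
tool_rot: [[-0.906, 0.324, -0.27], [0.422, 0.694, -0.583], [-0.001, -0.642, -0.766]]
wrist_force: [0.3, 1.0, -0.9]
opening: 0.119
grasp_force: 0.0
```

Emit:
{"name": "arm_command", "arguments": {"series": [[0.008,0,0,0,0,0,0],[0.006,0,0,0,0,0,0],[0.004,0,0,0,0,0,0],[0,0,0,0,0,0,0],[0,0,0,0,0,0,0]]}}

```text
time_s: 15.95
eef_pos: [532.4, -195.5, 54.4]
tool_rot: [[-0.906, 0.324, -0.271], [0.422, 0.694, -0.583], [-0.001, -0.643, -0.766]]
wrist_force: [-0.8, 2.1, 5.5]
opening: 0.049
grasp_force: 58.6
```

```bash
python3 - <<'E'
from plan import *
s=bot.get_state();print(s['time_s'],s['qpos'].round(2),s['wrist_force'],s['wrist_torque'])
p,R=now(); G0=tool(np.zeros(3),np.eye(3),LT); oR=R@G0[1].T; op=p-oR@G0[0]; print(repr(p),repr(R)); print('tray',op,oR)
T=snap('top','h');snap('scene','h')
E
```

```text
15.95 [-0.17  0.87  0.12  1.75  0.61  1.    0.6 ] [-0.763  2.096  5.479] [ 0.159  0.136 -0.064]
array([ 532.395, -195.468,   54.359]) array([[-0.906,  0.324, -0.271],
       [ 0.422,  0.694, -0.583],
       [-0.001, -0.643, -0.766]])
tray [ 498.953 -267.343    4.062] [[ 0.423 -0.906 -0.001]
 [ 0.906  0.422  0.   ]
 [ 0.    -0.001  1.   ]]
```

```bash
cat >> plan.py <<'E'
def path(start,f,n,claw=0):
    "smoothstep rows through pose function f(s), f(0)=about start"
    st=start;out=[]
    for i in range(1,n+1):
        s=i/n; s=s*s*(3-2*s); r_,st=rows(st,f(s),claw,1); out+=r_
    return out,st
def tray_tool(op,yaw,tilt=0):
    R=Rz(yaw)@RT0@Ro.from_euler('y',-tilt,degrees=True).as_matrix(); return tool(np.asarray(op,float),R,LT)
E
python3 - <<'E'
from plan import *
o=np.array([499,-267.3,4.])
r1,st=path(now(),lambda s:tray_tool(o+[0,0,161*s],-25),20); emit(r1); print(st)
E
```

```text
max step (np.float64(0.012806248474865698), np.float64(0.1)) 20
[[0,0,-0.001,-0.001,0,0.1,-0],[0,0,-0.002,-0.002,0,0,-0],[0,0,-0.003,-0.004,0,0,-0],[0,0,-0.005,-0.006,0,0,-0],[0,0,-0.005,-0.006,0,0,-0]]
[[0,0,-0.006,-0.008,0,0,-0],[0,0,-0.007,-0.008,0,0,-0],[0,0,-0.007,-0.008,0,0,-0],[0,0,-0.008,-0.009,0,0,-0],[0,0,-0.008,-0.01,0,0,-0]]
[[0,0,-0.007,-0.009,0,0,-0],[0,0,-0.008,-0.009,0,0,-0],[0,0,-0.007,-0.009,0,0,-0],[0,0,-0.007,-0.008,0,0,-0],[0,0,-0.006,-0.007,0,0,-0]]
[[0,0,-0.006,-0.006,0,0,-0],[0,0,-0.004,-0.006,0,0,-0],[0,0,-0.003,-0.004,0,0,-0],[0,0,-0.003,-0.002,0,0,-0],[0,0,0,-0.001,0,0,-0]]
(array([ 532.471, -195.341,  214.798]), array([[-0.906,  0.324, -0.272],
       [ 0.423,  0.694, -0.582],
       [ 0.   , -0.643, -0.766]]))
```

Emit:
{"name": "arm_command", "arguments": {"series": [[0,0,-0.001,-0.001,0,0.1,0],[0,0,-0.002,-0.002,0,0,0],[0,0,-0.003,-0.004,0,0,0],[0,0,-0.005,-0.006,0,0,0],[0,0,-0.005,-0.006,0,0,0]]}}

```text
time_s: 16.55
eef_pos: [532.4, -195.4, 79.7]
tool_rot: [[-0.906, 0.324, -0.272], [0.423, 0.694, -0.582], [0.0, -0.642, -0.766]]
wrist_force: [0.0, -0.9, -4.2]
opening: 0.047
grasp_force: 58.5
```

Emit:
{"name": "arm_command", "arguments": {"series": [[0,0,-0.006,-0.008,0,0,0],[0,0,-0.007,-0.008,0,0,0],[0,0,-0.007,-0.008,0,0,0],[0,0,-0.008,-0.009,0,0,0],[0,0,-0.008,-0.01,0,0,0]]}}

```text
time_s: 17.05
eef_pos: [532.2, -195.6, 136.2]
tool_rot: [[-0.906, 0.324, -0.273], [0.424, 0.694, -0.582], [0.0, -0.643, -0.766]]
wrist_force: [-0.1, -0.1, -3.7]
opening: 0.049
grasp_force: 58.5
```

Emit:
{"name": "arm_command", "arguments": {"series": [[0,0,-0.007,-0.009,0,0,0],[0,0,-0.008,-0.009,0,0,0],[0,0,-0.007,-0.009,0,0,0],[0,0,-0.007,-0.008,0,0,0],[0,0,-0.006,-0.007,0,0,0]]}}

```text
time_s: 17.55
eef_pos: [532.5, -195.4, 190.7]
tool_rot: [[-0.906, 0.324, -0.272], [0.424, 0.694, -0.582], [0.0, -0.642, -0.766]]
wrist_force: [0.2, -0.1, -4.1]
opening: 0.05
grasp_force: 58.5
```

Emit:
{"name": "arm_command", "arguments": {"series": [[0,0,-0.006,-0.006,0,0,0],[0,0,-0.004,-0.006,0,0,0],[0,0,-0.003,-0.004,0,0,0],[0,0,-0.003,-0.002,0,0,0],[0,0,0,-0.001,0,0,0]]}}

```text
time_s: 18.05
eef_pos: [532.4, -195.6, 214.9]
tool_rot: [[-0.906, 0.325, -0.272], [0.424, 0.694, -0.582], [0.0, -0.643, -0.766]]
wrist_force: [0.1, 0.3, -4.0]
opening: 0.055
grasp_force: 58.6
```

```bash
python3 - <<'E'
from plan import *
s=bot.get_state();print(s['time_s'],s['qpos'].round(2),s['wrist_force'],s['wrist_torque'],s['opening'],s['grasp_force'])
p,R=now(); G0=tool(np.zeros(3),np.eye(3),LT); oR=R@G0[1].T; op=p-oR@G0[0]; print('tray',op,oR)
T=snap('top','i');S=snap('scene','i')
# bin pose: fit? show top bin + tray in one picture
cv2.imwrite('pics/i.png',np.hstack([T['pixels'][170:330,150:500],S['pixels'][170:330,210:480]]))
cy=lambda q:np.array([np.hypot(q[0],q[1]),np.arctan2(q[1],q[0]),q[2]])
a,b=cy(op),cy(np.array([502.6,221.9,165]))
def f(s):
    c=a+s*(b-a); return tray_tool([c[0]*np.cos(c[1]),c[0]*np.sin(c[1]),c[2]],-25+17*s)
r,st=path((p,R),f,30);emit(r);print(st)
E
```

```text
18.05 [-0.17  0.63  0.12  1.7   0.56  1.25  0.77] [ 0.055  0.252 -3.956] [ 1.382 -0.647 -0.036] 0.05463772797885595 58.55280518531799
tray [ 498.755 -267.357  164.552] [[ 0.424 -0.906  0.   ]
 [ 0.906  0.424 -0.001]
 [ 0.     0.     1.   ]]
max step (np.float64(0.026095976701399775), np.float64(0.8602325267042626)) 30
[[0,0,0.001,-0.001,0,-0.1,-0.1],[0,0,0.004,-0.003,0,-0.1,-0.1],[0,0.001,0.006,-0.005,0,-0.2,-0.2],[0,0,0.008,-0.007,0,-0.2,-0.3],[0,0.001,0.01,-0.008,0,-0.3,-0.3]]
[[0,0.001,0.012,-0.01,0,-0.3,-0.4],[0,0.002,0.013,-0.011,0,-0.4,-0.4],[0,0.002,0.015,-0.013,0,-0.4,-0.5],[0,0.003,0.016,-0.013,0,-0.4,-0.6],[0,0.004,0.016,-0.014,0,-0.5,-0.5]]
[[0,0.005,0.018,-0.015,0,-0.5,-0.6],[0,0.005,0.018,-0.015,0,-0.5,-0.6],[0,0.007,0.018,-0.016,0,-0.5,-0.7],[0,0.007,0.019,-0.015,0,-0.6,-0.6],[0,0.008,0.019,-0.016,0,-0.5,-0.7]]
[[0,0.009,0.018,-0.015,0,-0.6,-0.6],[0,0.009,0.018,-0.016,0,-0.5,-0.7],[0,0.01,0.018,-0.014,0,-0.5,-0.6],[0,0.01,0.017,-0.014,0,-0.6,-0.6],[0,0.011,0.016,-0.014,0,-0.5,-0.6]]
[[0,0.01,0.015,-0.012,0,-0.4,-0.6],[0,0.01,0.014,-0.012,0,-0.5,-0.5],[0,0.01,0.012,-0.011,0,-0.4,-0.5],[0,0.01,0.011,-0.009,0,-0.3,-0.4],[0,0.008,0.01,-0.009,0,-0.4,-0.4]]
[[0,0.007,0.009,-0.006,0,-0.3,-0.3],[0,0.006,0.006,-0.006,0,-0.2,-0.3],[0,0.005,0.005,-0.004,0,-0.1,-0.2],[0,0.003,0.003,-0.003,0,-0.1,-0.1],[0,0.001,0.001,-0.001,0,-0.1,-0.1]]
(array([513.279, 300.622, 215.673]), array([[-0.99 ,  0.106, -0.089],
       [ 0.139,  0.759, -0.636],
       [ 0.   , -0.643, -0.766]]))
```

View pics/i.png

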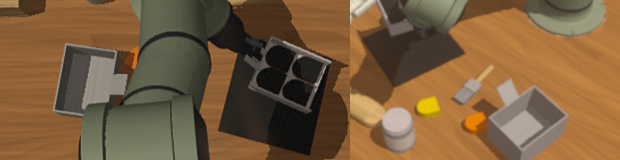

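The tray is level with all four heels on it (top crop (285,70)), and the bin is upright with its rim's left corners at about top (217,214) and (203,282). Now I carry it.

Emit:
{"name": "arm_command", "arguments": {"series": [[0,0,0.001,-0.001,0,-0.1,-0.1],[0,0,0.004,-0.003,0,-0.1,-0.1],[0,0.001,0.006,-0.005,0,-0.2,-0.2],[0,0,0.008,-0.007,0,-0.2,-0.3],[0,0.001,0.01,-0.008,0,-0.3,-0.3]]}}

```text
time_s: 18.65
eef_pos: [546.7, -159.3, 214.4]
tool_rot: [[-0.916, 0.308, -0.258], [0.401, 0.702, -0.588], [-0.0, -0.642, -0.766]]
wrist_force: [-0.0, 0.2, -4.0]
opening: 0.052
grasp_force: 58.6
```

Emit:
{"name": "arm_command", "arguments": {"series": [[0,0.001,0.012,-0.01,0,-0.3,-0.4],[0,0.002,0.013,-0.011,0,-0.4,-0.4],[0,0.002,0.015,-0.013,0,-0.4,-0.5],[0,0.003,0.016,-0.013,0,-0.4,-0.6],[0,0.004,0.016,-0.014,0,-0.5,-0.5]]}}

```text
time_s: 19.15
eef_pos: [571.6, -66.5, 214.7]
tool_rot: [[-0.937, 0.268, -0.225], [0.35, 0.718, -0.602], [-0.0, -0.642, -0.766]]
wrist_force: [0.3, -0.9, -4.1]
opening: 0.051
grasp_force: 58.5
```

Emit:
{"name": "arm_command", "arguments": {"series": [[0,0.005,0.018,-0.015,0,-0.5,-0.6],[0,0.005,0.018,-0.015,0,-0.5,-0.6],[0,0.007,0.018,-0.016,0,-0.5,-0.7],[0,0.007,0.019,-0.015,0,-0.6,-0.6],[0,0.008,0.019,-0.016,0,-0.5,-0.7]]}}

```text
time_s: 19.65
eef_pos: [579.8, 57.5, 214.7]
tool_rot: [[-0.959, 0.215, -0.182], [0.282, 0.735, -0.616], [0.001, -0.642, -0.766]]
wrist_force: [0.7, -0.3, -2.9]
opening: 0.048
grasp_force: 58.5
```

Emit:
{"name": "arm_command", "arguments": {"series": [[0,0.009,0.018,-0.015,0,-0.6,-0.6],[0,0.009,0.018,-0.016,0,-0.5,-0.7],[0,0.01,0.018,-0.014,0,-0.5,-0.6],[0,0.01,0.017,-0.014,0,-0.6,-0.6],[0,0.011,0.016,-0.014,0,-0.5,-0.6]]}}

```text
time_s: 20.15
eef_pos: [561.0, 179.5, 214.7]
tool_rot: [[-0.977, 0.163, -0.136], [0.212, 0.749, -0.628], [-0.0, -0.643, -0.766]]
wrist_force: [-0.1, 0.3, -3.0]
opening: 0.053
grasp_force: 58.5
```

Emit:
{"name": "arm_command", "arguments": {"series": [[0,0.01,0.015,-0.012,0,-0.4,-0.6],[0,0.01,0.014,-0.012,0,-0.5,-0.5],[0,0.01,0.012,-0.011,0,-0.4,-0.5],[0,0.01,0.011,-0.009,0,-0.3,-0.4],[0,0.008,0.01,-0.009,0,-0.4,-0.4]]}}

```text
time_s: 20.65
eef_pos: [529.6, 267.8, 215.6]
tool_rot: [[-0.987, 0.122, -0.102], [0.16, 0.756, -0.634], [-0.0, -0.643, -0.766]]
wrist_force: [-0.8, -0.1, -2.7]
opening: 0.05
grasp_force: 58.5
```

Emit:
{"name": "arm_command", "arguments": {"series": [[0,0.007,0.009,-0.006,0,-0.3,-0.3],[0,0.006,0.006,-0.006,0,-0.2,-0.3],[0,0.005,0.005,-0.004,0,-0.1,-0.2],[0,0.003,0.003,-0.003,0,-0.1,-0.1],[0,0.001,0.001,-0.001,0,-0.1,-0.1]]}}

```text
time_s: 21.15
eef_pos: [513.1, 301.1, 215.5]
tool_rot: [[-0.99, 0.106, -0.089], [0.138, 0.759, -0.636], [0.0, -0.642, -0.766]]
wrist_force: [-0.5, 0.4, -3.9]
opening: 0.05
grasp_force: 58.5
```

```bash
python3 - <<'E'
from plan import *
s=bot.get_state();print(s['time_s'],s['qpos'].round(2),s['wrist_force'])
p,R=now(); G0=tool(np.zeros(3),np.eye(3),LT); oR=R@G0[1].T; op=p-oR@G0[0]; print('tray',op,oR)
B=np.array([501,210,0.]); RB=Rz(-8)@RT0
T=load('top','i');S=load('scene','i')
for q in((65,-85,100),(65,85,100)): print(proj(T,B+RB@q),proj(S,B+RB@q))
for q in((-65,-85,100),(-65,85,100)): print(proj(S,B+RB@q))
lip0=op+oR@[-72,0,4]; lip1=B+RB@[20,0,126]; print('lips',lip0,lip1)
def f(s):
    l=lip0+s*(lip1-lip0); t=22*s; Rr=RB@Ro.from_euler('y',-t,degrees=True).as_matrix(); return tray_tool(l-Rr@[-72,0,4],-8,t)
r,st=path((p,R),f,15);emit(r);print(st)
E
```

```text
21.15 [-0.79  0.81 -0.08  1.31  0.41  1.64  0.47] [-0.515  0.378 -3.899]
tray [502.16  222.547 165.219] [[ 0.138 -0.99   0.   ]
 [ 0.991  0.138 -0.001]
 [ 0.001  0.     1.   ]]
[213.168 216.028] [384.519 318.262]
[202.139 284.401] [429.561 281.959]
[349.851 285.489]
[394.571 252.487]
lips [492.214 151.227 169.174] [503.783 229.805 126.   ]
max step (np.float64(0.00565685424949238), np.float64(2.2)) 15
[[0,0,0.001,-0.001,-0.2,0,0.1],[0,0,0.001,-0.001,-0.8,0,-0],[0,0,0.002,-0.003,-1.3,0,-0],[0,0,0.003,-0.003,-1.5,0,-0],[0,0,0.003,-0.004,-1.9,0,-0]]
[[0,0,0.003,-0.004,-2,0,-0],[0,0,0.004,-0.004,-2.2,0,-0],[0,0,0.004,-0.003,-2.2,0,-0],[0,0,0.004,-0.003,-2.1,0,-0],[0,-0.001,0.004,-0.003,-2.1,0,-0]]
[[0,0,0.003,-0.002,-1.8,0,-0],[0,0,0.003,-0.001,-1.6,0,-0],[0,0,0.002,-0.002,-1.2,0,-0],[0,0,0.001,0,-0.8,0,-0],[0,0,0,0,-0.3,0,-0]]
(array([521.141, 350.95 , 225.348]), array([[-0.99 ,  0.133, -0.042],
       [ 0.139,  0.942, -0.306],
       [-0.001, -0.309, -0.951]]))
```

```bash
python3 - <<'E'
from plan import *
from scipy.optimize import differential_evolution as de
def lines():
    P=[]
    for hx,hy,z in((65,85,100),(61,81,100)):
        c=[(hx,hy,z),(hx,-hy,z),(-hx,-hy,z),(-hx,hy,z)]
        P+=[(c[i],c[(i+1)%4]) for i in range(4)]
    return np.array([np.array(a)+(np.array(b)-np.array(a))*t for a,b in P for t in np.linspace(0,1,40)])
L=lines()
vert=np.array([[65,s*85,z] for s in(-1,1) for z in range(0,100,4)]+[[65,y,0] for y in range(-85,86,5)]+[[x,-85,0] for x in range(-65,66,5)])
def run(tag,n,P):
    c=load(n,tag); g=cv2.cvtColor(c['pixels'],cv2.COLOR_BGR2GRAY); d=cv2.distanceTransform(255-cv2.Canny(g,30,80),cv2.DIST_L2,5); d=np.minimum(d,4)
    def cost(v):
        X=P@(Rz(v[2])@RT0).T+[v[0],v[1],0]; q=X@c['R'].T+c['t'].ravel(); u=c['fx']*q[:,0]/q[:,2]+c['cx']; w=c['fy']*q[:,1]/q[:,2]+c['cy']
        return cv2.remap(d,u.astype('f4')[None],w.astype('f4')[None],cv2.INTER_LINEAR,borderValue=4).mean()
    s=de(cost,[(470,530),(180,240),(-14,0)],seed=1,popsize=30); print(tag,n,s.x,s.fun)
run('i','scene',np.vstack([L,vert])); run('h','scene',np.vstack([L,vert])); run('i','top',L[L[:,0]>0])
run('f','top',L)
E
```

```text
i scene [512.816 209.419  -8.447] 1.1169267892837524
h scene [513.008 209.471  -8.424] 1.1176490783691406
i top [507.998 208.451  -9.208] 0.4257422089576721
f top [508.003 208.133  -9.232] 1.0004589557647705
```

```bash
cat > pour.py <<'E'
from plan import *
B=np.array([510,208.5,0.]); Y=-8.7; RB=Rz(Y)@RT0
def pose(lip,t,yaw=Y):
    Rr=Rz(yaw)@RT0@Ro.from_euler('y',-t,degrees=True).as_matrix(); return tray_tool(lip-Rr@[-72,0,4],yaw,t)
E
python3 - <<'E'
from pour import *
p,R=now(); G0=tool(np.zeros(3),np.eye(3),LT); oR=R@G0[1].T; op=p-oR@G0[0]
lip0=op+oR@[-72,0,4]; lip1=B+RB@[20,0,126]; print('lips',lip0,lip1)
r,st=path((p,R),lambda s:pose(lip0+s*(lip1-lip0),22*s,-8-.7*s),15);emit(r);print(st)
E
```

```text
lips [492.214 151.227 169.174] [513.025 228.27  126.   ]
max step (np.float64(0.005744562646538029), np.float64(2.202271554554524)) 15
[[0,0,0.001,-0.001,-0.2,0,0.1],[0,-0.001,0.001,-0.001,-0.8,0.1,-0],[0,0,0.002,-0.003,-1.3,0,0],[0,-0.001,0.003,-0.003,-1.5,0,0],[0,-0.001,0.003,-0.004,-1.9,0,0.1]]
[[0,-0.001,0.003,-0.004,-2,0.1,0.1],[0,-0.001,0.004,-0.004,-2.2,0,0],[0,-0.001,0.004,-0.003,-2.2,0,0.1],[0,-0.002,0.004,-0.003,-2.1,0.1,0],[0,-0.001,0.003,-0.003,-2.1,0,0.1]]
[[0,0,0.004,-0.002,-1.8,0,0],[0,-0.001,0.002,-0.001,-1.6,0,0.1],[0,-0.001,0.002,-0.001,-1.2,0.1,0],[0,0,0.002,-0.001,-0.8,0,0.1],[0,0,0,0,-0.3,0,-0]]
(array([531.289, 349.478, 225.437]), array([[-0.988,  0.145, -0.047],
       [ 0.152,  0.94 , -0.305],
       [ 0.   , -0.309, -0.951]]))
```

Emit:
{"name": "arm_command", "arguments": {"series": [[0,0,0.001,-0.001,-0.2,0,0.1],[0,-0.001,0.001,-0.001,-0.8,0.1,0],[0,0,0.002,-0.003,-1.3,0,0],[0,-0.001,0.003,-0.003,-1.5,0,0],[0,-0.001,0.003,-0.004,-1.9,0,0.1]]}}

```text
time_s: 21.65
eef_pos: [518.6, 315.7, 218.9]
tool_rot: [[-0.99, 0.118, -0.079], [0.142, 0.819, -0.555], [-0.001, -0.561, -0.828]]
wrist_force: [0.0, -0.4, -3.9]
opening: 0.05
grasp_force: 58.5
```

Emit:
{"name": "arm_command", "arguments": {"series": [[0,-0.001,0.003,-0.004,-2,0.1,0.1],[0,-0.001,0.004,-0.004,-2.2,0,0],[0,-0.001,0.004,-0.003,-2.2,0,0.1],[0,-0.002,0.004,-0.003,-2.1,0.1,0],[0,-0.001,0.003,-0.003,-2.1,0,0.1]]}}

```text
time_s: 22.15
eef_pos: [528.1, 338.7, 224.5]
tool_rot: [[-0.989, 0.136, -0.059], [0.149, 0.907, -0.394], [-0.0, -0.399, -0.917]]
wrist_force: [0.1, 1.1, -4.0]
opening: 0.05
grasp_force: 58.5
```

Emit:
{"name": "arm_command", "arguments": {"series": [[0,0,0.004,-0.002,-1.8,0,0],[0,-0.001,0.002,-0.001,-1.6,0,0.1],[0,-0.001,0.002,-0.001,-1.2,0.1,0],[0,0,0.002,-0.001,-0.8,0,0.1],[0,0,0,0,-0.3,0,0]]}}

```text
time_s: 22.65
eef_pos: [531.4, 349.3, 225.4]
tool_rot: [[-0.988, 0.145, -0.047], [0.152, 0.94, -0.304], [0.0, -0.308, -0.951]]
wrist_force: [0.2, 0.5, -5.6]
opening: 0.051
grasp_force: 58.5
```

```bash
python3 - <<'E'
from pour import *
s=bot.get_state();print(s['time_s'],s['qpos'].round(2),s['wrist_force'])
p,R=now(); G0=tool(np.zeros(3),np.eye(3),LT); oR=R@G0[1].T; op=p-oR@G0[0]; lip0=op+oR@[-72,0,4]; t0=np.degrees(np.arcsin(oR[2,0]))
print('lip in bin',RB.T@(lip0-B),'tilt',t0)
lip1=B+RB@[20,0,128]
r,st=path((p,R),lambda s:pose(lip0+s*(lip1-lip0),t0+(68-t0)*s),15);emit(r);print(st)
E
```

```text
22.65 [-0.67  0.68 -0.17  1.37  0.29  1.37  0.5 ] [ 0.19   0.541 -5.601]
lip in bin [ 19.61    0.29  125.675] tilt 22.081328170972032
max step (np.float64(0.013038404810405297), np.float64(4.6)) 15
[[0,0,-0.001,-0.001,-0.6,0,-0.1],[0,0,-0.004,-0.002,-1.6,0,0],[0,0,-0.006,-0.004,-2.6,0,0],[0,0,-0.008,-0.005,-3.3,0,0],[0,0,-0.009,-0.006,-3.8,0,0]]
[[0,0,-0.01,-0.006,-4.3,0,0],[0,0,-0.011,-0.007,-4.5,-0.1,0],[0,0,-0.011,-0.006,-4.6,0,0],[0,0,-0.01,-0.007,-4.5,0,0],[0,0,-0.01,-0.006,-4.2,0,0]]
[[0,0,-0.009,-0.006,-3.9,0,0],[0,0,-0.008,-0.005,-3.2,0,0],[0,0,-0.006,-0.003,-2.6,0,0],[0,0,-0.004,-0.003,-1.6,0,0.1],[0,0,-0.001,-0.001,-0.6,0,-0]]
(array([515.051, 241.798, 285.702]), array([[-0.988,  0.134,  0.071],
       [ 0.152,  0.873,  0.464],
       [-0.   ,  0.469, -0.883]]))
```

Emit:
{"name": "arm_command", "arguments": {"series": [[0,0,-0.001,-0.001,-0.6,0,-0.1],[0,0,-0.004,-0.002,-1.6,0,0],[0,0,-0.006,-0.004,-2.6,0,0],[0,0,-0.008,-0.005,-3.3,0,0],[0,0,-0.009,-0.006,-3.8,0,0]]}}

```text
time_s: 23.15
eef_pos: [527.7, 326.3, 249.7]
tool_rot: [[-0.989, 0.149, -0.016], [0.15, 0.983, -0.102], [0.0, -0.103, -0.995]]
wrist_force: [0.9, -0.6, -4.5]
opening: 0.05
grasp_force: 58.5
```

Emit:
{"name": "arm_command", "arguments": {"series": [[0,0,-0.01,-0.006,-4.3,0,0],[0,0,-0.011,-0.007,-4.5,-0.1,0],[0,0,-0.011,-0.006,-4.6,0,0],[0,0,-0.01,-0.007,-4.5,0,0],[0,0,-0.01,-0.006,-4.2,0,0]]}}

```text
time_s: 23.65
eef_pos: [520.1, 272.7, 279.9]
tool_rot: [[-0.988, 0.145, 0.046], [0.152, 0.949, 0.276], [-0.004, 0.279, -0.96]]
wrist_force: [0.1, -0.2, -0.8]
opening: 0.048
grasp_force: 58.9
```

Emit:
{"name": "arm_command", "arguments": {"series": [[0,0,-0.009,-0.006,-3.9,0,0],[0,0,-0.008,-0.005,-3.2,0,0],[0,0,-0.006,-0.003,-2.6,0,0],[0,0,-0.004,-0.003,-1.6,0,0.1],[0,0,-0.001,-0.001,-0.6,0,0]]}}

```text
time_s: 24.15
eef_pos: [515.2, 240.0, 286.0]
tool_rot: [[-0.988, 0.136, 0.073], [0.154, 0.873, 0.463], [-0.001, 0.468, -0.883]]
wrist_force: [-0.2, 0.4, -1.5]
opening: 0.056
grasp_force: 58.9
```

Emit:
{"name": "arm_command", "arguments": {"series": [[0,0,0,0,0,0,0],[0,0,0,0,0,0,0],[0,0,0,0,0,0,0],[0,0,0,0,0,0,0]]}}

```text
time_s: 24.55
eef_pos: [514.9, 242.3, 285.8]
tool_rot: [[-0.989, 0.133, 0.071], [0.151, 0.874, 0.463], [-0.0, 0.468, -0.884]]
wrist_force: [-0.3, -0.2, -2.1]
opening: 0.051
grasp_force: 58.9
```

```bash
python3 - <<'E'
from pour import *
s=bot.get_state();print(s['time_s'],s['qpos'].round(2),s['wrist_force'])
p,R=now(); G0=tool(np.zeros(3),np.eye(3),LT); oR=R@G0[1].T; op=p-oR@G0[0]; lip0=op+oR@[-72,0,4]; t0=np.degrees(np.arcsin(oR[2,0]))
print('lip in bin',RB.T@(lip0-B),'tilt',t0)
T=snap('top','j');S=snap('scene','j')
a=cv2.resize(T['pixels'][180:310,170:300],(400,400),interpolation=cv2.INTER_CUBIC);b=cv2.resize(S['pixels'][210:360,300:450],(400,400),interpolation=cv2.INTER_CUBIC)
cv2.imwrite('pics/j.png',np.hstack([a,b]))
E
```

```text
24.55 [ 0.08  0.33 -0.48  1.89 -0.4   0.75  1.33] [-0.329 -0.19  -2.107]
lip in bin [ 20.207   0.221 128.225] tilt 67.94017201441535
```

Wrist load is down to 2.1 N, which is the tray alone (0.22 kg), so the heels are out. Next I raise the tray, carry it back, and refine the mat pose from the now-empty mat.

```bash
python3 - <<'E'
from pour import *
from scipy.optimize import differential_evolution as de
c4=[(120,130,4),(120,-130,4),(-120,-130,4),(-120,130,4)]
P=np.array([np.array(c4[i])+(np.array(c4[(i+1)%4])-np.array(c4[i]))*t for i in range(4) for t in np.linspace(0,1,80)])
for tag,n in(('a','top'),('a','scene'),('j','top'),('j','scene'),('h','top')):
    c=load(n,tag); g=cv2.cvtColor(c['pixels'],cv2.COLOR_BGR2GRAY); d=np.minimum(cv2.distanceTransform(255-cv2.Canny(g,30,80),cv2.DIST_L2,5),4)
    def cost(v):
        X=P@(Rz(v[2])@RT0).T+[v[0],v[1],0]; q=X@c['R'].T+c['t'].ravel(); u=c['fx']*q[:,0]/q[:,2]+c['cx']; w=c['fy']*q[:,1]/q[:,2]+c['cy']
        return cv2.remap(d,u.astype('f4')[None],w.astype('f4')[None],cv2.INTER_LINEAR,borderValue=4).mean()
    s=de(cost,[(455,505),(-300,-240),(-22,-10)],seed=1,popsize=30); print(tag,n,s.x,s.fun)
p,R=now(); G0=tool(np.zeros(3),np.eye(3),LT); oR=R@G0[1].T; op=p-oR@G0[0]; lip0=op+oR@[-72,0,4]
r,st=path((p,R),lambda s:pose(lip0+[0,0,80*s],68),6); 
lip1=lip0+[0,0,80]
# to high way-point: tilt 30, lip near (520,20)
cy=lambda q:np.array([np.hypot(q[0],q[1]),np.arctan2(q[1],q[0]),q[2]])
tgt=np.array([479.5,-270,90.]); yw=-16; lipE=tgt+Rz(yw)@RT0@[-72,0,4]
a,b=cy(lip1),cy(lipE)
def f(s):
    c=a+s*(b-a); zz=lip1[2]+(lipE[2]-lip1[2])*max(0,(s-.7)/.3); return pose(np.array([c[0]*np.cos(c[1]),c[0]*np.sin(c[1]),zz]),68*(1-min(1,s/.85)),Y+s*(yw-Y))
r2,st=path(st,f,30);emit(r+r2);print(st)
E
```

```text
a top [ 478.555 -268.917  -16.091] 0.28463441133499146
a scene [ 482.64  -264.135  -16.162] 0.26383790373802185
j top [ 478.683 -268.811  -16.071] 0.31395256519317627
j scene [ 483.101 -264.324  -16.129] 0.3153924345970154
h top [ 478.661 -268.795  -16.075] 0.3626747727394104
max step (np.float64(0.03351119216023208), np.float64(4.02119385257662)) 36
[[0,0,0.003,-0.005,-0.1,0,-0],[0,0,0.007,-0.013,0,0,-0],[0,0,0.009,-0.017,0,0,-0],[0,0,0.009,-0.017,0,0,-0],[0,0,0.007,-0.013,0,0,-0]]
[[0,0,0.002,-0.006,0,0,-0],[0,-0.001,0,0,0.3,0,0],[0,-0.003,-0.003,-0.001,0.7,0,0.1],[0,-0.005,-0.004,-0.002,1.3,-0.1,0.1],[0,-0.007,-0.005,-0.002,1.6,0,0.1]]
[[0,-0.007,-0.008,-0.002,2.1,-0.1,0.2],[0,-0.009,-0.009,-0.002,2.3,-0.1,0.2],[0,-0.009,-0.01,-0.002,2.8,-0.1,0.2],[0,-0.01,-0.013,-0.001,3,0,0.3],[0,-0.01,-0.014,0,3.2,-0.1,0.3]]
[[0,-0.009,-0.016,0.001,3.5,-0.1,0.3],[0,-0.009,-0.017,0.002,3.6,0,0.3],[0,-0.009,-0.018,0.004,3.8,0,0.4],[0,-0.007,-0.02,0.007,3.9,0,0.3],[0,-0.006,-0.02,0.008,3.9,0,0.4]]
[[0,-0.005,-0.02,0.01,4,0.1,0.3],[0,-0.004,-0.02,0.013,4,0.1,0.4],[0,-0.002,-0.019,0.014,4,0.1,0.3],[0,-0.001,-0.019,0.016,3.9,0.1,0.4],[0,0,-0.017,0.018,3.8,0.2,0.3]]
[[0,0.001,-0.009,0.032,3.6,0.2,0.3],[0,0.003,-0.005,0.033,3.5,0.1,0.2],[0,0.003,-0.004,0.031,3.2,0.2,0.3],[0,0.004,-0.004,0.028,2,0.2,0.2],[0,0.004,-0.007,0.023,0,0.1,0.2]]
[[0,0.004,-0.006,0.02,0,0.2,0.1],[0,0.004,-0.005,0.017,0,0.1,0.2],[0,0.003,-0.004,0.013,0,0.1,0.1],[0,0.002,-0.003,0.01,0,0.1,0.1],[0,0.002,-0.002,0.006,0,0,0]]
[[0,0.001,0,0.003,0,0,0]]
(array([ 501.085, -193.733,  139.806]), array([[-0.961,  0.21 , -0.177],
       [ 0.275,  0.737, -0.618],
       [ 0.   , -0.643, -0.766]]))
```

Emit:
{"name": "arm_command", "arguments": {"series": [[0,0,0.003,-0.005,-0.1,0,0],[0,0,0.007,-0.013,0,0,0],[0,0,0.009,-0.017,0,0,0],[0,0,0.009,-0.017,0,0,0],[0,0,0.007,-0.013,0,0,0]]}}

```text
time_s: 25.15
eef_pos: [515.2, 242.3, 361.2]
tool_rot: [[-0.988, 0.134, 0.072], [0.152, 0.872, 0.465], [-0.001, 0.47, -0.883]]
wrist_force: [-0.2, -0.2, -2.1]
opening: 0.051
grasp_force: 59.0
```

Emit:
{"name": "arm_command", "arguments": {"series": [[0,0,0.002,-0.006,0,0,0],[0,-0.001,0,0,0.3,0,0],[0,-0.003,-0.003,-0.001,0.7,0,0.1],[0,-0.005,-0.004,-0.002,1.3,-0.1,0.1],[0,-0.007,-0.005,-0.002,1.6,0,0.1]]}}

```text
time_s: 25.65
eef_pos: [528.9, 225.2, 364.2]
tool_rot: [[-0.987, 0.145, 0.063], [0.158, 0.902, 0.402], [0.002, 0.406, -0.914]]
wrist_force: [-0.7, 0.8, -1.7]
opening: 0.05
grasp_force: 58.9
```

Emit:
{"name": "arm_command", "arguments": {"series": [[0,-0.007,-0.008,-0.002,2.1,-0.1,0.2],[0,-0.009,-0.009,-0.002,2.3,-0.1,0.2],[0,-0.009,-0.01,-0.002,2.8,-0.1,0.2],[0,-0.01,-0.013,-0.001,3,0,0.3],[0,-0.01,-0.014,0,3.2,-0.1,0.3]]}}

```text
time_s: 26.15
eef_pos: [564.9, 164.5, 353.7]
tool_rot: [[-0.984, 0.177, 0.032], [0.18, 0.967, 0.18], [0.0, 0.182, -0.983]]
wrist_force: [-0.9, -0.5, -2.3]
opening: 0.048
grasp_force: 58.9
```

Emit:
{"name": "arm_command", "arguments": {"series": [[0,-0.009,-0.016,0.001,3.5,-0.1,0.3],[0,-0.009,-0.017,0.002,3.6,0,0.3],[0,-0.009,-0.018,0.004,3.8,0,0.4],[0,-0.007,-0.02,0.007,3.9,0,0.3],[0,-0.006,-0.02,0.008,3.9,0,0.4]]}}

```text
time_s: 26.65
eef_pos: [586.7, 68.2, 326.8]
tool_rot: [[-0.978, 0.207, -0.029], [0.209, 0.968, -0.14], [-0.001, -0.143, -0.99]]
wrist_force: [-0.7, -0.3, -2.7]
opening: 0.051
grasp_force: 58.8
```

Emit:
{"name": "arm_command", "arguments": {"series": [[0,-0.005,-0.02,0.01,4,0.1,0.3],[0,-0.004,-0.02,0.013,4,0.1,0.4],[0,-0.002,-0.019,0.014,4,0.1,0.3],[0,-0.001,-0.019,0.016,3.9,0.1,0.4],[0,0,-0.017,0.018,3.8,0.2,0.3]]}}

```text
time_s: 27.15
eef_pos: [573.6, -43.3, 285.0]
tool_rot: [[-0.971, 0.212, -0.111], [0.24, 0.858, -0.455], [-0.001, -0.468, -0.884]]
wrist_force: [0.3, -0.0, -2.6]
opening: 0.054
grasp_force: 58.9
```

```bash
python3 - <<'E'
from pour import *
s=bot.get_state();print(s['time_s'],s['qpos'].round(2),s['wrist_force'])
p,R=now(); G0=tool(np.zeros(3),np.eye(3),LT); oR=R@G0[1].T; op=p-oR@G0[0]; lip0=op+oR@[-72,0,4]; t0=np.degrees(np.arcsin(oR[2,0])); print(op,lip0,t0)
T=snap('top','k');S=snap('scene','k')
a=cv2.resize(T['pixels'][190:310,190:310],(400,400),interpolation=cv2.INTER_CUBIC);b=cv2.resize(S['pixels'][210:360,300:450],(400,400),interpolation=cv2.INTER_CUBIC)
cv2.imwrite('pics/k.png',np.hstack([a,b]))
E
```

```text
27.15 [-0.18  0.5  -0.13  1.59  0.49  1.35  0.85] [ 0.346 -0.018 -2.596]
[ 557.643 -108.304  219.181] [ 540.587 -177.476  207.986] 12.1113995627268
```

View pics/k.png

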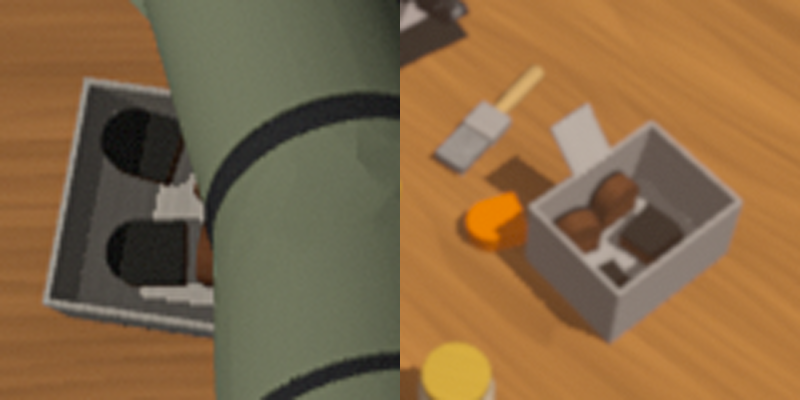

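The crops show four heels in the upright bin: two black at top crop (140,145) and (150,252), and two brown-sided at scene crop (578,230) and (614,197). The brush and the look-alike are in place. I'll finish the return with the refined mat centre (480.5,-267) and yaw -16.

```bash
python3 - <<'E'
from pour import *
p,R=now(); G0=tool(np.zeros(3),np.eye(3),LT); oR=R@G0[1].T; op=p-oR@G0[0]; t0=np.degrees(np.arcsin(oR[2,0])); y0=np.degrees(np.arctan2(oR[1,0],oR[0,0]))-90; print(y0)
t1=np.array([480.5,-267,60.])
r,st=path((p,R),lambda s:tray_tool(op+s*(t1-op),y0+s*(-16-y0),t0*(1-min(1,1.3*s))),15);emit(r);print(st)
E
```

```text
-13.937651372255814
max step (np.float64(0.02437211521390788), np.float64(1.6155494421403513)) 15
[[0,0.001,-0.001,0.003,0.2,-0.1,0.1],[0,0.001,-0.002,0.008,0.6,0,0.1],[0,0.002,-0.002,0.013,0.8,0.1,0.1],[0,0.002,-0.004,0.016,1.1,0.1,0.1],[0,0.003,-0.003,0.02,1.4,0.1,0.2]]
[[0,0.002,-0.004,0.021,1.4,0.1,0.1],[0,0.003,-0.003,0.023,1.6,0.1,0.2],[0,0.003,-0.003,0.024,1.5,0.1,0.2],[0,0.003,-0.002,0.023,1.6,0.1,0.1],[0,0.003,-0.001,0.022,1.4,0.1,0.2]]
[[0,0.002,-0.002,0.02,0.5,0.1,0.1],[0,0.002,-0.002,0.016,0,0.1,0.1],[0,0.002,-0.002,0.013,0,0.1,0.1],[0,0.001,-0.001,0.009,0,0.1,0.1],[0,0,0,0.003,0,0,-0]]
(array([ 502.363, -190.828,  109.798]), array([[-0.961,  0.211, -0.178],
       [ 0.276,  0.736, -0.619],
       [-0.   , -0.644, -0.765]]))
```

Emit:
{"name": "arm_command", "arguments": {"series": [[0,0.001,-0.001,0.003,0.2,-0.1,0.1],[0,0.001,-0.002,0.008,0.6,0,0.1],[0,0.002,-0.002,0.013,0.8,0.1,0.1],[0,0.002,-0.004,0.016,1.1,0.1,0.1],[0,0.003,-0.003,0.02,1.4,0.1,0.2]]}}

```text
time_s: 27.75
eef_pos: [554.6, -79.8, 238.2]
tool_rot: [[-0.968, 0.214, -0.13], [0.25, 0.822, -0.511], [-0.003, -0.528, -0.849]]
wrist_force: [1.3, 0.1, -2.7]
opening: 0.051
grasp_force: 58.9
```

Emit:
{"name": "arm_command", "arguments": {"series": [[0,0.002,-0.004,0.021,1.4,0.1,0.1],[0,0.003,-0.003,0.023,1.6,0.1,0.2],[0,0.003,-0.003,0.024,1.5,0.1,0.2],[0,0.003,-0.002,0.023,1.6,0.1,0.1],[0,0.003,-0.001,0.022,1.4,0.1,0.2]]}}

```text
time_s: 28.25
eef_pos: [521.4, -149.2, 152.0]
tool_rot: [[-0.964, 0.207, -0.167], [0.266, 0.745, -0.612], [-0.002, -0.635, -0.773]]
wrist_force: [0.6, 0.3, -2.4]
opening: 0.052
grasp_force: 58.9
```

Emit:
{"name": "arm_command", "arguments": {"series": [[0,0.002,-0.002,0.02,0.5,0.1,0.1],[0,0.002,-0.002,0.016,0,0.1,0.1],[0,0.002,-0.002,0.013,0,0.1,0.1],[0,0.001,-0.001,0.009,0,0.1,0.1],[0,0,0,0.003,0,0,0]]}}

```text
time_s: 28.75
eef_pos: [503.2, -189.5, 110.3]
tool_rot: [[-0.961, 0.213, -0.175], [0.276, 0.738, -0.616], [-0.002, -0.64, -0.768]]
wrist_force: [0.1, -0.4, -2.5]
opening: 0.055
grasp_force: 58.9
```

```bash
python3 - <<'E'
from pour import *
p,R=now(); G0=tool(np.zeros(3),np.eye(3),LT); oR=R@G0[1].T; op=p-oR@G0[0]; print(op,oR)
r,st=path((p,R),lambda s:tray_tool(op+s*(np.array([480.5,-267,6])-op),-16,0),10);emit(r);print(st)
E
```

```text
[ 481.481 -265.578   59.763] [[ 0.276 -0.961 -0.003]
 [ 0.961  0.276 -0.003]
 [ 0.004 -0.002  1.   ]]
max step (np.float64(0.0078102496759066544), np.float64(0.24494897427831783)) 10
[[0,0,0.001,0.001,0.2,0.1,-0.1],[0,0,0.003,0.004,0,0,0],[0,0,0.004,0.004,0,0,0],[0,0,0.004,0.006,0,0,0],[0,0,0.005,0.006,0,0,0]]
[[0,0,0.005,0.006,0,0,0],[0,0,0.004,0.006,0,0,0],[0,0,0.004,0.005,0,0,0],[0,0,0.003,0.003,0,0,0],[0,0,0.001,0.001,0,0,0]]
(array([ 502.932, -190.415,   56.286]), array([[-0.961,  0.211, -0.178],
       [ 0.276,  0.736, -0.618],
       [ 0.001, -0.643, -0.766]]))
```

Emit:
{"name": "arm_command", "arguments": {"series": [[0,0,0.001,0.001,0.2,0.1,-0.1],[0,0,0.003,0.004,0,0,0],[0,0,0.004,0.004,0,0,0],[0,0,0.004,0.006,0,0,0],[0,0,0.005,0.006,0,0,0]]}}

```text
time_s: 29.25
eef_pos: [503.7, -189.1, 83.3]
tool_rot: [[-0.961, 0.211, -0.176], [0.275, 0.737, -0.618], [-0.0, -0.642, -0.766]]
wrist_force: [1.1, -0.4, -2.5]
opening: 0.051
grasp_force: 59.0
```

Emit:
{"name": "arm_command", "arguments": {"series": [[0,0,0.005,0.006,0,0,0],[0,0,0.004,0.006,0,0,0],[0,0,0.004,0.005,0,0,0],[0,0,0.003,0.003,0,0,0],[0,0,0.001,0.001,0,0,0]]}}

```text
time_s: 29.75
eef_pos: [503.4, -189.6, 56.3]
tool_rot: [[-0.961, 0.21, -0.177], [0.275, 0.737, -0.618], [0.001, -0.643, -0.766]]
wrist_force: [-0.2, -1.2, -1.7]
opening: 0.046
grasp_force: 58.8
```

Emit:
{"name": "arm_command", "arguments": {"series": [[0,0,0.001,0.001,0,0,0],[0,0,0,0,0,0,0]]}}

```text
time_s: 29.95
eef_pos: [503.7, -189.5, 55.4]
tool_rot: [[-0.961, 0.211, -0.177], [0.275, 0.737, -0.618], [-0.0, -0.642, -0.766]]
wrist_force: [0.5, 0.0, -3.3]
opening: 0.048
grasp_force: 58.8
```

```bash
python3 - <<'E'
from pour import *
s=bot.get_state();print(s['time_s'],s['wrist_force'],s['wrist_torque'])
p,R=now(); G0=tool(np.zeros(3),np.eye(3),LT); oR=R@G0[1].T; op=p-oR@G0[0]; print(op,oR)
E
```

```text
29.95 [ 0.494  0.026 -3.304] [ 1.102 -0.34   0.003]
[ 481.868 -265.683    5.126] [[ 0.275 -0.961 -0.   ]
 [ 0.962  0.275 -0.001]
 [ 0.001 -0.     1.   ]]
```

Emit:
{"name": "arm_command", "arguments": {"series": [[0,0.001,-0.001,0.002,0,0,0],[0,0,0,0,0,0,0]]}}

```text
time_s: 30.15
eef_pos: [501.8, -191.5, 54.7]
tool_rot: [[-0.961, 0.211, -0.177], [0.275, 0.737, -0.618], [0.0, -0.643, -0.766]]
wrist_force: [-0.3, -0.8, -2.4]
opening: 0.05
grasp_force: 58.9
```

Emit:
{"name": "arm_command", "arguments": {"series": [[0,0,0.001,0.001,0,0,0],[0,0,0,0,0,0,0]]}}

```text
time_s: 30.35
eef_pos: [502.1, -191.3, 54.3]
tool_rot: [[-0.961, 0.211, -0.177], [0.275, 0.736, -0.619], [-0.001, -0.644, -0.765]]
wrist_force: [-3.6, 6.1, 18.4]
opening: 0.052
grasp_force: 62.0
```

Contact is made at 18 N. I release, opening slowly, and retreat along the lug.

Emit:
{"name": "arm_command", "arguments": {"series": [[0.01,0,0,0,0,0,0],[0.03,0,0,0,0,0,0],[0.05,0,0,0,0,0,0],[0.05,0,0,0,0,0,0],[0.05,0,0,-0.01,0,0,0]]}}

```text
time_s: 30.85
eef_pos: [503.2, -185.4, 60.5]
tool_rot: [[-0.961, 0.21, -0.178], [0.276, 0.736, -0.618], [0.001, -0.643, -0.766]]
wrist_force: [-0.0, -0.7, 0.6]
opening: 0.584
grasp_force: 0.0
```

Emit:
{"name": "arm_command", "arguments": {"series": [[0.05,0,0,-0.015,0,0,0],[0.05,0,0,-0.02,0,0,0],[0.05,0,0,-0.025,0,0,0],[0.05,0,0,-0.03,0,0,0],[0.05,0,0,-0.04,0,0,0]]}}

```text
time_s: 31.35
eef_pos: [526.5, -103.6, 161.9]
tool_rot: [[-0.961, 0.21, -0.178], [0.275, 0.737, -0.617], [0.001, -0.642, -0.766]]
wrist_force: [-0.1, -0.9, 0.5]
opening: 0.584
grasp_force: 0.0
```

Emit:
{"name": "arm_command", "arguments": {"series": [[0.05,0,-0.025,-0.03,0,0,0],[0.05,0,-0.025,-0.03,0,0,0],[0.05,0,-0.02,-0.03,0,0,0],[0.05,0,0,0,0,0,0],[0.05,0,0,0,0,0,0]]}}

```text
time_s: 31.85
eef_pos: [528.1, -99.6, 275.6]
tool_rot: [[-0.962, 0.211, -0.175], [0.274, 0.738, -0.617], [-0.001, -0.641, -0.767]]
wrist_force: [0.0, 0.3, -0.6]
opening: 0.58
grasp_force: 0.0
```

```bash
python3 - <<'E'
from pour import *
s=bot.get_state();print(s['time_s'],s['eef_pos'],s['wrist_force'])
T=snap('top','l');S=snap('scene','l')
a=cv2.resize(T['pixels'][180:360,180:500],(640,360),interpolation=cv2.INTER_CUBIC)
b=cv2.resize(S['pixels'][160:340,180:500],(430,242),interpolation=cv2.INTER_CUBIC)
c=np.zeros((600,640,3),np.uint8);c[:360]=a;c[358:600,:430]=b;cv2.imwrite('pics/l.png',c)
E
```

```text
31.85 [528.128 -99.643 275.602] [ 0.031  0.279 -0.637]
```

View pics/l.png

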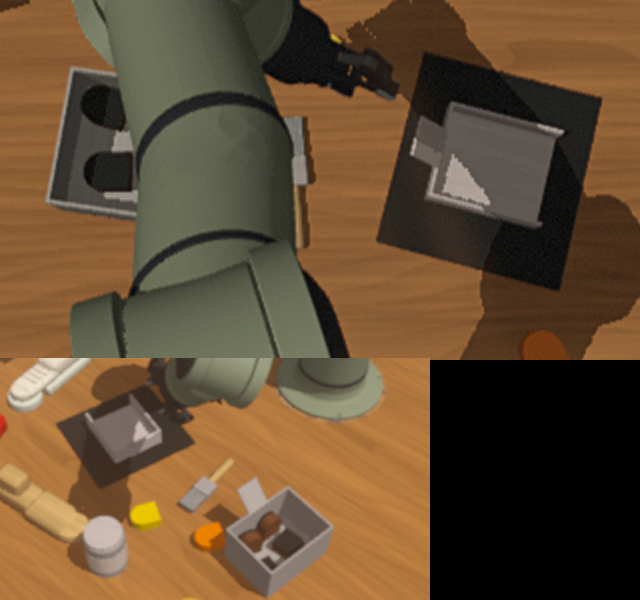

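The final view shows the empty tray flat and centred on the mat: its rim centre at crop (496,164) against the mat's (491,170), the difference explained by rim-height parallax. The bin is upright with the heels in it, the brush and look-alikes are in place, and the gripper is clear. I'm handing the job in.

```bash
python3 -c "
from workcell import bot
print(bot.job_done())"
```

```text
the job is handed in; nothing more can be done
None
```

The job is handed in, with no verdict returned: the bin stands upright with all four heels in it and the empty tray lies flat on the middle of the mat; while being set upright the bin briefly came down on what was probably the orange look-alike (about 17 N at the wrist), so I set the bin down clear of it, and in the pictures the look-alike had not moved.

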